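# Roll-test two pastry rollers and reject the wobbly one

### The job

Test both pastry rollers on the chopping board: hold each by its grip bar with the roller resting on the board, press lightly (about 8 N, never over 30 N) and roll it one way along the board for a full turn or a little more, without rolling it back, and feel whether it lifts. Set the one that runs true back standing on the rest, in either berth, and put the one that wobbles into the red tub. Leave the mug, the spoon and the stacked tubs alone.

Things in the scene. Friction and masses are not known exactly. Their poses are not given: they have to be found in the camera images.
- frame_a: Pastry roller, about 0.34 kg: two steel side plates (feet 40 mm along x, outer faces 104 mm apart along y) under a blue grip bar; a white silicone-sleeved roller, 36 mm diameter, 72 mm long, turns about an axle along y, 11 mm over the feet, and hangs 7 mm below the feet, so on a flat face only the roller touches and the frame must be held upright. Origin: midway between the feet, at foot level; z up, x the rolling direction.
- frame_b: The other pastry roller, alike in size and looks; origin and axes as frame_a. One of the two is true; the other, either of them, is bored about 2 mm off centre, so under a steady press its frame rises and sinks by about 4 mm once per turn (the true one by less than 1 mm).
- roller_a (a joint): Turn of the roller in frame_a about the frame's +y, rad; starts within 0.3 of 0, no stops; grows when the pressed roller moves along the frame's +x. Axle is stiff (2 N at the rim): pressed with under about 4 N it skids instead of turning; lifted, it stays as left.
- roller_b (a joint): Turn of the roller in frame_b about the frame's +y, rad; starts within 0.3 of 0, no stops; grows when the pressed roller moves along the frame's +x. Axle is stiff (2 N at the rim): pressed with under about 4 N it skids instead of turning; lifted, it stays as left.
- grip_a (a point): Middle of frame_a's grip bar, 76 mm over the feet. Bar: 20 mm wide along x, 104 mm long along y, 22 mm high (top 87 mm over the feet); axes as the frame. Grip it from above across the 20 mm width.
- grip_b (a point): Middle of frame_b's grip bar, likewise.
- axle_a (a point): Middle of frame_a's axle, 11 mm over the feet, fixed to the frame.
- axle_b (a point): Middle of frame_b's axle, likewise.
- board: Wooden chopping board on rubber feet, 220 mm along its x, 300 mm along its y (rolling goes along this y), fixed to the bench; origin at bench level under its centre. Wood face is rigid.
- board_top (a point): Centre of the board's top face, 24 mm above the bench; axes as the board.
- rest: Grey tray, 280 mm along x, 70 mm along y, fixed, with white blocks (24 mm along x, 66 mm along y, tops 16 mm over the bench) making two berths in a row along x. A roller stands with its plate feet on two blocks, axle along the rest's x, its roller hanging in the 84 mm gap between them. Origin at bench level under its centre.
- berth_near (a point): Middle of one berth, level with the block tops (16 mm over the bench): a stowed frame's origin lies here, its y axis along the rest's x axis, either way round.
- berth_far (a point): Middle of the other berth, 140 mm further along the rest's x; likewise.
- red_tub: Open red round plastic tub, outer diameter 176 mm at the rim, 55 mm high, 4 mm wall, 5 mm floor, loose, 0.3 kg; origin under its centre, z up.
- red_tub_in (a point): Centre of the red tub's inner floor, 5 mm over the bench.
- mug: White mug, 80 mm wide, 92 mm high; origin under its centre. Bystander.
- spoon: Green silicone spoon, 200 mm long along its x, lying on the bench. Bystander.
- tier: Yellow lidded tub stacked on a blue one, 140 mm wide, 107 mm high, one piece; origin under its centre. Bystander.
Mind the look-alikes: they are no part of the job. Of the things that look like the red_tub, take the one that is farthest to the robot's left at the start.

How it is judged:
On the way, in this order (a step that is already met when the one before it is completed fails the run):
1. one roller has been rolled a full turn (over 5.4 rad on its joint) and is still pressed on the board with more than 2 N ((((value of joint roller_a above 5.4 rad or value of joint roller_a below -5.4 rad) and contact force between frame_a and board above 2 N) or ((value of joint roller_b above 5.4 rad or value of joint roller_b below -5.4 rad) and contact force between frame_b and board above 2 N))), for 0.1 s.
2. the other roller has been rolled a full turn too and is still pressed on the board with more than 2 N, the first not having been turned back ((value of joint roller_a above 4.6 rad or value of joint roller_a below -4.6 rad) and (value of joint roller_b above 4.6 rad or value of joint roller_b below -4.6 rad) and (((value of joint roller_a above 5.4 rad or value of joint roller_a below -5.4 rad) and contact force between frame_a and board above 2 N) or ((value of joint roller_b above 5.4 rad or value of joint roller_b below -5.4 rad) and contact force between frame_b and board above 2 N))), for 0.1 s.
At the end, for the whole second after the job is handed in: The true roller stands upright (0.1 rad) on the rest, origin within 12 mm of either berth's middle, axle along the rest within 0.2 rad; the wobbly one lies in the upright red tub (origin within 75 mm of its centre, below 60 mm, any attitude); the true one at rest, both released (((distance between roller_b_c0 and axle_b above 0.0012 m and ((horizontal distance between frame_a and berth_near below 0.012 m and distance between frame_a and berth_near below 0.014 m) or (horizontal distance between frame_a and berth_far below 0.012 m and distance between frame_a and berth_far below 0.014 m)) and angle between frame_a's own z axis and vertical below 0.1 rad and linear speed of frame_a below 0.02 m/s and angle between the y axis of frame_a and the x axis of rest, either way round below 0.2 rad and horizontal distance between frame_b and red_tub_in below 0.075 m and height (world z) of frame_b below 0.06 m) or (distance between roller_a_c0 and axle_a above 0.0012 m and ((horizontal distance between frame_b and berth_near below 0.012 m and distance between frame_b and berth_near below 0.014 m) or (horizontal distance between frame_b and berth_far below 0.012 m and distance between frame_b and berth_far below 0.014 m)) and angle between frame_b's own z axis and vertical below 0.1 rad and linear speed of frame_b below 0.02 m/s and angle between the y axis of frame_b and the x axis of rest, either way round below 0.2 rad and horizontal distance between frame_a and red_tub_in below 0.075 m and height (world z) of frame_a below 0.06 m)) and angle between red_tub's own z axis and vertical below 0.1 rad); the robot touches nothing.
It fails at once if a roller is pressed on the board with more than 30 N (contact force between any of frame_a, frame_b and board above 30 N).
It fails at once if the mug, the spoon or the stacked tubs are moved by more than 30 mm (distance of any of mug, spoon, tier from where it was at the start of the episode above 0.03 m).
It fails at once if the red tub is tipped by more than 0.35 rad (angle between red_tub's own z axis and vertical above 0.35 rad).
It also fails if it takes over 72 s, if anything falls off the work surface, if the arm or the gripper's body presses on something with over 40 N, if the wrist force passes 120 N, or if a joint passes its speed limit or range.

### The arm

A 6-joint arm with a two-finger parallel gripper is mounted at the origin on the work surface. World frame = base frame: x ahead of the robot, y to its left, z up, the work surface at z = 0. Lengths are in m, angles in rad, forces in N, time in s.
With the tool pointing down it reaches from about 0.35 to 0.85 m from the base axis. Payload 8.1 kg.
Tool frame: the origin (TCP) lies midway between the tips of the shut fingers; the grasp point (between the pads) lies 19 mm behind it (ctrl.grasp_offset is the distance from the TCP to the grasp point, in m); z points along the fingers, y is the line along which they close (so a half turn about z gives the same grasp; the last joint's range is limited). The gripper opens to 93 mm and grips with 3 to 60 N. Pads are 15 mm wide; open, the fingers measure 128 mm over their backs; the gripper's body (75 mm by 188 mm) begins 65 mm behind the grasp point.
Start: joints at [1.087, 0.13, 1.488, -0, 1.523, -0.085], TCP at [0.233, 0.553, 0.193] pointing down, gripper open.
Joint ranges: [-2.96, 2.96], [-0.89, 2.26], [0.02, 2.5], [-1.34, 4.48], [0, 2.73], [-2.66, 2.66]. Speed limits (rad/s): [2.39, 2.39, 2.79, 3.14, 3.14, 3.14].

### API

Orientations are given as [roll, pitch, yaw] about the fixed x, y, z axes, in that order (R = Rz(yaw) Ry(pitch) Rx(roll)).
In Python, from cell import ctrl, optics gives the robot as it stands. The module is installed in compiled form; this text tells all that it offers.
- The arm moves only by the shell command python3 -m jog 'ROWS' [OPENING]. ROWS is JSON, a list of rows, each an object of numbers: "tx", "ty", "tz": the shift along the tool's x, y, z in m; "rx", "ry", "rz": the turn, a rotation vector about the tool's x, y, z in degrees. In form: [{"tx": .., "ty": .., "tz": .., "rx": .., "ry": .., "rz": ..}, ...]. A call has 1 to 10 rows; each row shifts and turns the commanded pose from where the row before left it, along the tool's axes as they then stand; what a row does not reach is not made up. A row lasts 1/8 s, in which the tool goes at most 62.5 mm and 10.7 degrees, less where a joint would pass 70% of its speed; a pose out of reach is approached as far as the arm can. A call is refused whole if a number of a shift passes 0.0625 or a number of a turn 10.7, either way. A call with a gripper value outside its range is refused whole. OPENING is the opening, from 0 (shut) to 1 (fully open), set as the call begins (- or left out, the last holds). The fingers move at their own pace and stop on an object; the grip force is fixed at half the most. Time passes only in rows, so rows that do not move let the fingers close. It gives the time, the measured TCP pose, the force, the opening and the grip force at its end, in the units of the state.
- ctrl.get_obs(): the state, without advancing time (a new reading comes with each control period).
- optics.grab_frame(name): name is "side" or "top" or "wrist"; returns a dict with "frame" (420x560x3 uint8, red, green, blue), "mtx" (3x3 intrinsics, pixels), "distortion" ([k1, k2, p1, p2, k3] as OpenCV has them; the pictures are not rectified), "eye" and "attitude" of the camera in the world; the wrist camera has in their place "T_tool_cam" (4x4, takes a point from camera to tool coordinates, whose origin is the TCP and whose axes are the flange's). Camera axes: x right, y down, z forward; pixel columns grow to the right and rows downward; lengths in m; the calibration is good to about 2 mm. A picture is of the moment at which its call begins: read the wrist's pose just before it. There is no depth.
- ctrl.job_done(): hands the job in; it is judged then, once.
The state is a dict: "t": time; "joint_positions": joint angles; "dq": joint speeds; "effort": joint torques, N m; "tool_pos": TCP position; "eef_rot": TCP orientation; "ft_force": force on the tool from outside, world axes, zero at the start; "wrist_torque": the same for the moment, N m; "opening": finger opening in m; "finger_force": force on a finger pad.
Only numpy, scipy, OpenCV 4.12 (cv2) and the standard library are available. Lean on these libraries where they do the work, as an engineer would, in place of code of your own. Each camera call takes 0.05 s, during which the arm holds its last target. There are 200 camera calls.

## Working session

There is one attempt and no reset: what is moved stays moved. The work goes in short steps, Python scripts to look and compute and a shell command to move; the robot and the scene stay as the last step left them, time stands still between calls to the robot, and variables do not carry over. Pictures are saved under pics/ and viewed, at most 10 in all, crops included, and the job is handed in when it is done.

```bash
mkdir -p pics; cat > h.py <<'E'
import numpy as np, cv2
from scipy.spatial.transform import Rotation as R
from cell import ctrl, optics
def grab(n):
    o=ctrl.get_obs(); g=optics.grab_frame(n); return o,g
def campose(o,g):
    if 'T_tool_cam' in g:
        T=np.eye(4); T[:3,:3]=R.from_euler('xyz',o['eef_rot']).as_matrix(); T[:3,3]=o['tool_pos']
        T=T@np.array(g['T_tool_cam']); return T[:3,3],T[:3,:3]
    a=np.array(g['attitude']); 
    return np.array(g['eye']), (a if a.shape==(3,3) else R.from_euler('xyz',a).as_matrix())
def ray(o,g,px):
    p=cv2.undistortPoints(np.array(px,float).reshape(-1,1,2),np.array(g['mtx']),np.array(g['distortion'])).reshape(-1,2)
    e,A=campose(o,g); d=np.c_[p,np.ones(len(p))]@A.T; return e,d
def onz(o,g,px,z):
    e,d=ray(o,g,px); return e+d*((z-e[2])/d[:,2])[:,None]
def proj(o,g,P):
    e,A=campose(o,g); Q=(np.atleast_2d(P)-e)@A
    return cv2.projectPoints(Q,np.zeros(3),np.zeros(3),np.array(g['mtx']),np.array(g['distortion']))[0].reshape(-1,2)
def save(g,n): cv2.imwrite('pics/'+n+'.png',g['frame'][:,:,::-1])
E
python3 - <<'E'
from h import *
import pickle
o=ctrl.get_obs();print(o)
for n in('top','side','wrist'):
    o,g=grab(n);save(g,n+'0');pickle.dump((o,g),open(n+'0.pkl','wb'));print(n,g['mtx'],{k:v for k,v in g.items() if k in('eye','attitude','T_tool_cam')})
E
python3 -c "
import cv2,numpy as np
"
```

```text
{'t': 0.0, 'joint_positions': array([ 1.08659397e+00,  1.31150968e-01,  1.48925764e+00,  2.22461105e-05,
        1.52301698e+00, -8.53938117e-02]), 'dq': array([0.00078994, 0.00020445, 0.00088565, 0.00015213, 0.00065025,
       0.00013098]), 'effort': array([ 4.31647959e-04, -5.59851480e+01, -4.91753089e+01,  7.68614095e-02,
        3.57806298e-02, -1.78747046e-04]), 'tool_pos': array([0.23267365, 0.55238356, 0.19240548]), 'eef_rot': array([-3.13976829e+00, -1.78468963e-04,  2.74278286e+00]), 'ft_force': array([ 0.48873693, -0.98090611, -0.3369669 ]), 'wrist_torque': array([-0.02598151, -0.00425285, -0.00027248]), 'finger_force': 0.0, 'opening': 0.09309216034256798}
top [[536.85154426   0.         275.56797842]
 [  0.         536.85154426 217.57059702]
 [  0.           0.           1.        ]] {'eye': array([3.58014093e-01, 2.41920406e-04, 1.55887995e+00]), 'attitude': array([-3.05300071,  0.00532412, -1.58556458])}
side [[408.45444022   0.         272.97469087]
 [  0.         408.45444022 214.5268587 ]
 [  0.           0.           1.        ]] {'eye': array([ 0.36383844, -0.76973464,  0.65729786]), 'attitude': array([-2.22198357, -0.00953427, -0.17304544])}
wrist [[313.63433795   0.         280.95120472]
 [  0.         313.63433795 210.58452571]
 [  0.           0.           1.        ]] {'T_tool_cam': array([[-4.32119634e-04, -9.62882433e-01, -2.69920792e-01,
         7.58238346e-02],
       [ 9.99999619e-01, -6.20629029e-04,  6.13043991e-04,
        -2.00343433e-05],
       [-7.57809969e-04, -2.69920425e-01,  9.62882334e-01,
        -1.91417511e-01],
       [ 0.00000000e+00,  0.00000000e+00,  0.00000000e+00,
         1.00000000e+00]])}
```

View pics/top0.png

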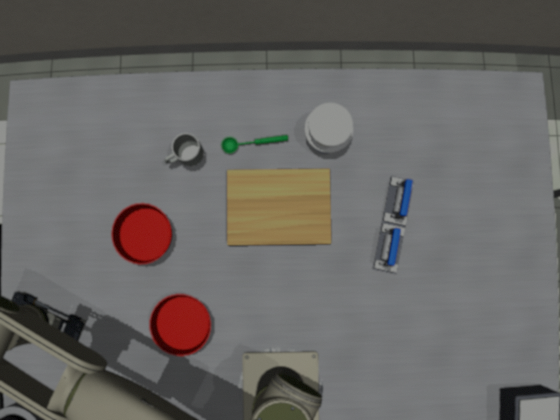

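View pics/side0.png

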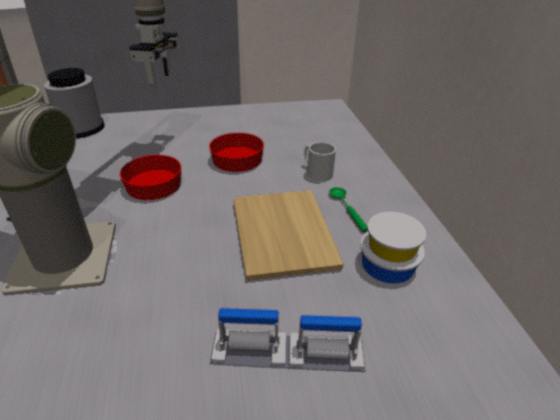

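The top view shows red tubs at (143,234) and (181,324), the board at (279,207), the mug at (186,150), the spoon at (255,142), the tier at (329,128), and two blue grip bars at (404,198) and (394,247). Tub candidates are (143,234) and (181,324). The one farthest left (largest y) should be (143,234), so I'll measure to confirm.

```bash
python3 - <<'E'
from h import *
import pickle
D={n:pickle.load(open(n+'0.pkl','rb')) for n in('top','side')}
def blobs(n,lo,hi,amin):
    o,g=D[n]; hsv=cv2.cvtColor(g['frame'],cv2.COLOR_RGB2HSV); m=cv2.inRange(hsv,lo,hi)
    c,_=cv2.findContours(m,cv2.RETR_EXTERNAL,cv2.CHAIN_APPROX_NONE)
    return [k for k in c if cv2.contourArea(k)>amin]
o,g=D['top']
for n,z in(('top',.055),):
    for k in blobs(n,(0,150,60),(8,255,255),300):
        P=onz(o,g,k.reshape(-1,2),z); (c,r)=cv2.minEnclosingCircle(P[:,:2].astype(np.float32)); print('tub',c,r)
for k in blobs('top',(105,150,60),(125,255,255),60):
    P=onz(o,g,k.reshape(-1,2),.1); print('bar top@z.1',cv2.minAreaRect((P[:,:2]*1000).astype(np.float32)),k.reshape(-1,2).mean(0))
for k in blobs('top',(10,70,90),(25,200,255),2000):
    P=onz(o,g,k.reshape(-1,2),.024); print('board',cv2.minAreaRect((P[:,:2]*1000).astype(np.float32)))
os_,gs=D['side']
for k in blobs('side',(105,150,60),(125,255,255),60):
    P=onz(os_,gs,k.reshape(-1,2),.092); print('side bar@z.092',cv2.minAreaRect((P[:,:2]*1000).astype(np.float32)))
# tray
hsv=cv2.cvtColor(g['frame'],cv2.COLOR_RGB2HSV)
img=g['frame'][160:290,350:450]; cv2.imwrite('pics/restcrop.png',cv2.resize(img,None,fx=4,fy=4,interpolation=cv2.INTER_CUBIC)[:,:,::-1])
print('mug,spoon,tier',onz(o,g,[[186,150]],.09),onz(o,g,[[230,146],[287,138]],.01),onz(o,g,[[329,128]],.1))
E
```

```text
tub (0.1946321278810501, 0.27943915128707886) 0.08686304837465286
tub (0.4527527689933777, 0.38803088665008545) 0.08666971325874329
bar top@z.1 ((403.2564697265625, -315.126708984375), (20.75306510925293, 99.52266693115234), 78.05760955810547) [393.46835443 246.72151899]
bar top@z.1 ((537.9656372070312, -353.1321105957031), (19.96170425415039, 101.6257553100586), 77.94669342041016) [405.36708861 197.72151899]
board ((526.4884033203125, -2.23040771484375), (297.317138671875, 218.93540954589844), 89.90271759033203)
side bar@z.092 ((541.750732421875, -355.7911682128906), (29.374126434326172, 101.7148208618164), 76.87447357177734)
side bar@z.092 ((404.03802490234375, -317.0655822753906), (29.317495346069336, 101.45328521728516), 79.04559326171875)
side bar@z.092 ((682.7478637695312, -255.7139129638672), (54.88890838623047, 102.1351089477539), 58.85065841674805)
mug,spoon,tier [[0.68247406 0.25427417 0.09      ]] [[ 0.70936116  0.1375348   0.01      ]
 [ 0.7305304  -0.03069971  0.01      ]] [[ 0.73595549 -0.14646661  0.1       ]]
```

View pics/restcrop.png

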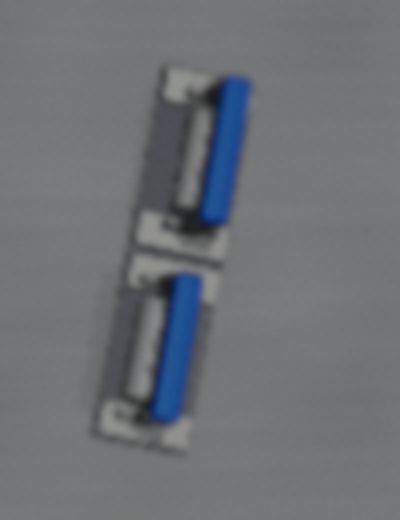

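The crop confirms both rollers standing on the rest, with bars at about -12° and both slightly off the berth middles. The tub to use is (0.453, 0.388), at pixel (143,234), since its y is the larger of the two. Now I'll move above the far roller.

```bash
cat >> h.py <<'E'
def go(x,y,z,yaw=None):
    o=ctrl.get_obs(); A=R.from_euler('xyz',o['eef_rot']).as_matrix(); p=np.array(o['tool_pos'])
    if yaw is None: T=A
    else: T=R.from_euler('xyz',[np.pi,0,np.radians(yaw)]).as_matrix()
    rv=R.from_matrix(A.T@T).as_rotvec(degrees=True)
    print('pos',p.round(4),'yaw',np.degrees(o['eef_rot'][2]).round(2),'| turn first',rv.round(2),'| then shift(m)',(T.T@(np.array([x,y,z])-p)).round(4),'F',o['ft_force'].round(2),'t',o['t'])
E
python3 -m jog '[{"rz":-10.7},{"tx":-0.03,"ty":-0.05},{"tx":-0.03,"ty":-0.05},{"tx":-0.03,"ty":-0.05},{"tx":-0.03,"ty":-0.05},{"tx":-0.03,"ty":-0.05},{"tx":-0.03,"ty":-0.05},{"tx":-0.03,"ty":-0.05},{"tx":-0.03,"ty":-0.05},{"tx":-0.03,"ty":-0.05}]' 1
python3 -m jog '[{"tx":-0.03,"ty":-0.05},{"tx":-0.03,"ty":-0.05},{"tx":-0.03,"ty":-0.05},{"tx":-0.03,"ty":-0.05},{"tx":-0.03,"ty":-0.05},{"tx":-0.03,"ty":-0.05},{"tx":-0.01,"ty":-0.02},{}]'
python3 - <<'E'
from h import *
import pickle
o,g=grab('wrist');save(g,'w1');pickle.dump((o,g),open('w1.pkl','wb'))
hsv=cv2.cvtColor(g['frame'],cv2.COLOR_RGB2HSV); m=cv2.inRange(hsv,(105,150,60),(125,255,255))
c,_=cv2.findContours(m,cv2.RETR_EXTERNAL,cv2.CHAIN_APPROX_NONE)
for k in c:
    if cv2.contourArea(k)>200:
        P=onz(o,g,k.reshape(-1,2),.103);print(cv2.minAreaRect((P[:,:2]*1000).astype(np.float32)),k.reshape(-1,2).mean(0))
go(.54,-.3545,.19,168)
E
```

```text
pos [0.2328 0.5526 0.1928] yaw 157.15 | turn first [-6.000e-02 -1.000e-02 -1.085e+01] | then shift(m) [-0.4891 -0.8234  0.0028] F [-0.    0.47 -0.12] t 0.2schema error: expected keys tx, ty, tz, rx, ry, rz
schema error: expected keys tx, ty, tz, rx, ry, rz
```

View pics/w1.png

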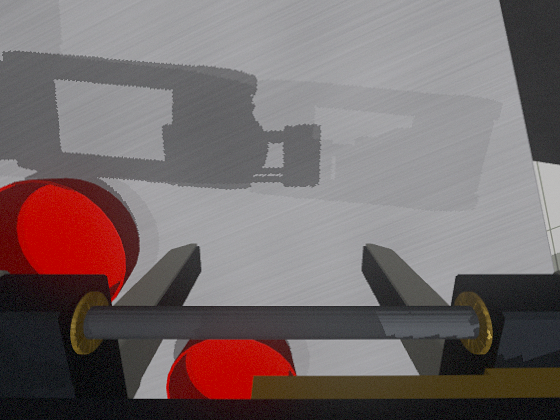

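The view shows the red tubs at left and the fingers at the bottom of the frame, so the camera looks toward tool +x. The rows were refused because every key is required. I'll stop a little beyond the rollers so that both come into view.

```bash

python3 -m jog '[{"tx":0,"ty":0,"tz":0,"rx":0,"ry":0,"rz":-10.7},{"tx":-0.033,"ty":-0.048,"tz":0,"rx":0,"ry":0,"rz":0},{"tx":-0.033,"ty":-0.048,"tz":0,"rx":0,"ry":0,"rz":0},{"tx":-0.033,"ty":-0.048,"tz":0,"rx":0,"ry":0,"rz":0},{"tx":-0.033,"ty":-0.048,"tz":0,"rx":0,"ry":0,"rz":0},{"tx":-0.033,"ty":-0.048,"tz":0,"rx":0,"ry":0,"rz":0},{"tx":-0.033,"ty":-0.048,"tz":0,"rx":0,"ry":0,"rz":0},{"tx":-0.033,"ty":-0.048,"tz":0,"rx":0,"ry":0,"rz":0},{"tx":-0.033,"ty":-0.048,"tz":0,"rx":0,"ry":0,"rz":0},{"tx":-0.033,"ty":-0.048,"tz":0,"rx":0,"ry":0,"rz":0}]' 1
python3 -m jog '[{"tx":-0.033,"ty":-0.048,"tz":0,"rx":0,"ry":0,"rz":0},{"tx":-0.033,"ty":-0.048,"tz":0,"rx":0,"ry":0,"rz":0},{"tx":-0.033,"ty":-0.048,"tz":0,"rx":0,"ry":0,"rz":0},{"tx":-0.033,"ty":-0.048,"tz":0,"rx":0,"ry":0,"rz":0},{"tx":-0.033,"ty":-0.048,"tz":0,"rx":0,"ry":0,"rz":0},{"tx":-0.033,"ty":-0.048,"tz":0,"rx":0,"ry":0,"rz":0},{"tx":-0.033,"ty":-0.048,"tz":0,"rx":0,"ry":0,"rz":0},{"tx":-0.033,"ty":-0.048,"tz":0,"rx":0,"ry":0,"rz":0},{"tx":0,"ty":0,"tz":0,"rx":0,"ry":0,"rz":0}]'
python3 - <<'E'
from h import *
import pickle
o,g=grab('wrist');save(g,'w2');pickle.dump((o,g),open('w2.pkl','wb'))
hsv=cv2.cvtColor(g['frame'],cv2.COLOR_RGB2HSV); m=cv2.inRange(hsv,(105,150,60),(125,255,255))
c,_=cv2.findContours(m,cv2.RETR_EXTERNAL,cv2.CHAIN_APPROX_NONE)
for k in c:
    if cv2.contourArea(k)>200:
        P=onz(o,g,k.reshape(-1,2),.103);print(cv2.minAreaRect((P[:,:2]*1000).astype(np.float32)),k.reshape(-1,2).mean(0))
go(.54,-.3545,.19,168)
E
```

```text
t: 1.45
tool_pos: [0.4328, 0.0663, 0.1936]
eef_rot: [3.141, 0.001, 2.93]
ft_force: [1.5, 1.0, 0.4]
opening: 0.0928
finger_force: 0.0
t: 2.58
tool_pos: [0.6087, -0.3662, 0.1893]
eef_rot: [3.14, -0.005, 2.926]
ft_force: [-0.8, 0.1, 0.2]
opening: 0.0927
finger_force: 0.0
((538.5775146484375, -354.5537109375), (18.554304122924805, 101.39822387695312), 77.9034194946289) [276.28315412 126.53046595]
((451.74212646484375, -326.05609130859375), (18.05738067626953, 13.268280982971191), 77.67356872558594) [287.41891892   8.02702703]
pos [ 0.6089 -0.3642  0.1906] yaw 167.72 | turn first [ 0.09 -0.2  -0.28] | then shift(m) [ 0.0694 -0.0049  0.0006] F [-0.37  0.7  -0.31] t 2.625
```

View pics/w2.png

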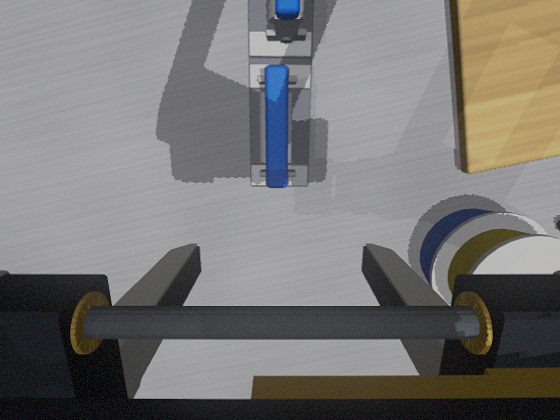

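The wrist view shows the far roller's bar at (276,126) and the near bar's end at (287,8). The first reads (0.5386, -0.3546) with yaw -12°, which agrees with the fixed cameras. I'll grasp it.

```bash

python3 -m jog '[{"tx":0.036,"ty":-0.0025,"tz":0,"rx":0,"ry":0,"rz":-0.3},{"tx":0.035,"ty":-0.0025,"tz":0.02,"rx":0,"ry":0,"rz":0},{"tx":0,"ty":0,"tz":0.05,"rx":0,"ry":0,"rz":0},{"tx":0,"ty":0,"tz":0.047,"rx":0,"ry":0,"rz":0},{"tx":0,"ty":0,"tz":0,"rx":0,"ry":0,"rz":0}]'
python3 -m jog '[{"tx":0,"ty":0,"tz":0,"rx":0,"ry":0,"rz":0},{"tx":0,"ty":0,"tz":0,"rx":0,"ry":0,"rz":0},{"tx":0,"ty":0,"tz":0,"rx":0,"ry":0,"rz":0},{"tx":0,"ty":0,"tz":0,"rx":0,"ry":0,"rz":0},{"tx":0,"ty":0,"tz":0,"rx":0,"ry":0,"rz":0}]' 0
python3 -c "
from h import *
go(.5386,-.3546,.16,180)"
```

```text
t: 3.25
tool_pos: [0.5362, -0.3494, 0.0725]
eef_rot: [3.138, -0.007, 2.936]
ft_force: [0.0, 0.3, 0.3]
opening: 0.0929
finger_force: 0.0
t: 3.88
tool_pos: [0.5393, -0.3531, 0.0767]
eef_rot: [-3.141, 0.0, 2.935]
ft_force: [-0.1, -0.9, -1.3]
opening: 0.0473
finger_force: 0.0
pos [ 0.5393 -0.3531  0.0767] yaw 168.15 | turn first [-1.000e-02  1.000e-02 -1.185e+01] | then shift(m) [ 0.0007 -0.0015 -0.0833] F [-0.13 -0.94 -1.31] t 3.875
```

```bash

python3 -m jog '[{"tx":0,"ty":0,"tz":0,"rx":0,"ry":0,"rz":0},{"tx":0,"ty":0,"tz":0,"rx":0,"ry":0,"rz":0},{"tx":0,"ty":0,"tz":0,"rx":0,"ry":0,"rz":0},{"tx":0,"ty":0,"tz":0,"rx":0,"ry":0,"rz":0},{"tx":0,"ty":0,"tz":0,"rx":0,"ry":0,"rz":0}]' 0
python3 - <<'E'
from h import *
for _ in range(3):
    o,g=grab('wrist');print(o['tool_pos'].round(4),o['eef_rot'].round(4),o['ft_force'].round(2),o['finger_force'])
E
python3 -m jog '[{"tx":0,"ty":0,"tz":-0.03,"rx":0,"ry":0,"rz":0},{"tx":0,"ty":0,"tz":-0.04,"rx":0,"ry":0,"rz":0},{"tx":0,"ty":0,"tz":-0.03,"rx":0,"ry":0,"rz":-10.7},{"tx":0,"ty":0,"tz":0,"rx":0,"ry":0,"rz":-1.3},{"tx":0,"ty":0,"tz":0,"rx":0,"ry":0,"rz":0}]'
python3 -c "
from h import *
go(.526,-.075,.16,180)"
```

```text
t: 4.5
tool_pos: [0.5391, -0.3531, 0.0764]
eef_rot: [-3.141, -0.0, 2.935]
ft_force: [-0.2, -0.4, -0.3]
opening: 0.0188
finger_force: 30.0
[ 0.5391 -0.3531  0.0764] [-3.1415e+00 -1.0000e-04  2.9347e+00] [-0.21 -0.44 -0.34] 30.001963120084838
[ 0.5391 -0.353   0.0764] [-3.1415e+00 -1.0000e-04  2.9347e+00] [-0.54 -0.96  0.56] 30.002728957115323
[ 0.5391 -0.353   0.0764] [-3.1415e+00 -1.0000e-04  2.9347e+00] [-0.81 -0.56 -0.8 ] 30.00337368786859
t: 5.28
tool_pos: [0.5384, -0.3523, 0.1743]
eef_rot: [3.14, -0.002, 3.141]
ft_force: [0.0, 0.2, -3.9]
opening: 0.0186
finger_force: 30.0
pos [ 0.5384 -0.3523  0.1743] yaw 179.96 | turn first [ 0.1  -0.12 -0.04] | then shift(m) [0.0124 0.2773 0.0143] F [ 0.    0.2  -3.92] t 5.275
```

```bash

python3 -m jog '[{"tx":0.003,"ty":0.056,"tz":0,"rx":0,"ry":0,"rz":0},{"tx":0.003,"ty":0.056,"tz":0,"rx":0,"ry":0,"rz":0},{"tx":0.003,"ty":0.056,"tz":0,"rx":0,"ry":0,"rz":0},{"tx":0.003,"ty":0.056,"tz":0,"rx":0,"ry":0,"rz":0},{"tx":0,"ty":0.056,"tz":0.02,"rx":0,"ry":0,"rz":0},{"tx":0,"ty":0,"tz":0.04,"rx":0,"ry":0,"rz":0},{"tx":0,"ty":0,"tz":0.01,"rx":0,"ry":0,"rz":0},{"tx":0,"ty":0,"tz":0,"rx":0,"ry":0,"rz":0},{"tx":0,"ty":0,"tz":0,"rx":0,"ry":0,"rz":0}]'
python3 -m jog '[{"tx":0,"ty":0,"tz":0.008,"rx":0,"ry":0,"rz":0},{"tx":0,"ty":0,"tz":0,"rx":0,"ry":0,"rz":0}]'
python3 - <<'E'
from h import *
import pickle
go(.526,-.07,.0914,180)
o,g=grab('top');save(g,'top1');pickle.dump((o,g),open('top1.pkl','wb'))
E
```

```text
t: 6.4
tool_pos: [0.5273, -0.074, 0.1077]
eef_rot: [-3.141, 0.002, -3.141]
ft_force: [-0.1, -0.4, 0.4]
opening: 0.0002
finger_force: 0.0
t: 6.65
tool_pos: [0.5262, -0.0733, 0.0982]
eef_rot: [3.141, -0.0, -3.14]
ft_force: [0.7, -1.1, -0.4]
opening: 0.0001
finger_force: 0.0
pos [ 0.5262 -0.0733  0.0982] yaw -179.89 | turn first [ 0.01 -0.02  0.11] | then shift(m) [0.0002 0.0033 0.0068] F [ 0.74 -1.06 -0.41] t 6.65
```

The fingers are shut on nothing, so the roller slipped out. I'll look for it.

```bash
python3 - <<'E'
from h import *
import pickle
o,g=grab('side'); a=g['frame'][150:420,150:450]
o,g2=pickle.load(open('top1.pkl','rb')); b=g2['frame'][150:285,250:450]
o,gs=grab('side')
cv2.imwrite('pics/lost.png',np.vstack([cv2.resize(a,(600,300)),cv2.resize(b,(600,300)) ])[:,:,::-1])
E
```

```text
(no output)
```

View pics/lost.png

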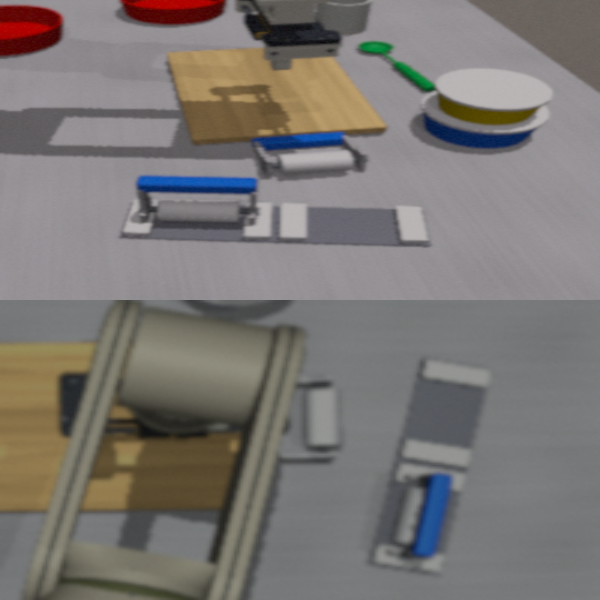

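The roller fell over during the fast carry. It lies between the board and the rest with its bar toward the board and its roller toward the rest; the near roller is untouched. The plan is to grip the lying bar from above, tilt it up, stand it in the empty berth, regrasp it and carry it more slowly. First I'll look closer.

```bash

python3 -m jog '[{"tx":0,"ty":0,"tz":-0.045,"rx":0,"ry":0,"rz":0},{"tx":-0.03,"ty":-0.025,"tz":-0.045,"rx":0,"ry":0,"rz":0},{"tx":-0.035,"ty":-0.05,"tz":0,"rx":0,"ry":0,"rz":0},{"tx":-0.035,"ty":-0.055,"tz":0,"rx":0,"ry":0,"rz":0},{"tx":0,"ty":0,"tz":0,"rx":0,"ry":0,"rz":0},{"tx":0,"ty":0,"tz":0,"rx":0,"ry":0,"rz":0}]' 0.6
python3 - <<'E'
from h import *
import pickle
print(ctrl.get_obs()['joint_positions'].round(3))
o,g=grab('wrist');save(g,'w3');pickle.dump((o,g),open('w3.pkl','wb'))
hsv=cv2.cvtColor(g['frame'],cv2.COLOR_RGB2HSV); m=cv2.inRange(hsv,(105,150,60),(125,255,255))
c,_=cv2.findContours(m,cv2.RETR_EXTERNAL,cv2.CHAIN_APPROX_NONE)
for k in c:
    if cv2.contourArea(k)>200:
        P=onz(o,g,k.reshape(-1,2),.02);print(cv2.minAreaRect((P[:,:2]*1000).astype(np.float32)),k.reshape(-1,2).mean(0))
o,g=grab('side')
hsv=cv2.cvtColor(g['frame'],cv2.COLOR_RGB2HSV); m=cv2.inRange(hsv,(105,150,60),(125,255,255))
c,_=cv2.findContours(m,cv2.RETR_EXTERNAL,cv2.CHAIN_APPROX_NONE)
for k in c:
    if cv2.contourArea(k)>60:
        P=onz(o,g,k.reshape(-1,2),.015);print('side',cv2.minAreaRect((P[:,:2]*1000).astype(np.float32)),k.reshape(-1,2).mean(0))
go(.526,-.07,.0914,180)
E
```

```text
t: 7.55
tool_pos: [0.6251, -0.2004, 0.1879]
eef_rot: [3.141, -0.001, -3.14]
ft_force: [0.5, 1.1, -1.1]
opening: 0.0537
finger_force: 0.0
[-0.388  0.286  1.321  0.     1.536 -1.961]
((532.5012817382812, -164.15802001953125), (101.76803588867188, 21.981430053710938), 0.019743317738175392) [314.13304721 104.35622318]
side ((408.9833679199219, -255.78744506835938), (33.781349182128906, 116.58002471923828), 78.33780670166016) [248.19259259 315.84444444]
side ((535.3436279296875, -168.1424102783203), (99.20767974853516, 32.7748908996582), 0.040859781205654144) [299.76237624 276.32673267]
side ((726.1961059570312, -185.35665893554688), (61.771026611328125, 115.70915222167969), 58.85066223144531) [386.57264957 271.8034188 ]
pos [ 0.6252 -0.1995  0.1891] yaw -179.8 | turn first [-0.    0.04  0.2 ] | then shift(m) [0.0992 0.1295 0.0977] F [-0.22 -0.01 -0.52] t 7.65
```

View pics/w3.png

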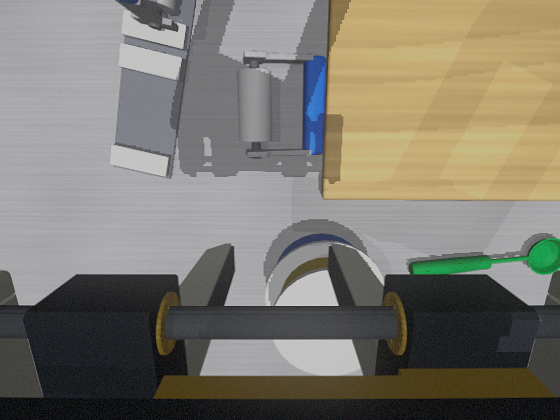

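The bar lies hard against the board edge at (0.5325, -0.164), so there is no room for a finger on that side. I'll straddle the roller with the fingers and push the frame about 30 mm away from the board.

```bash

python3 -m jog '[{"tx":0.03,"ty":-0.01,"tz":0,"rx":0,"ry":0,"rz":0},{"tx":0.032,"ty":-0.01,"tz":0,"rx":0,"ry":0,"rz":0},{"tx":0.031,"ty":-0.0085,"tz":0,"rx":0,"ry":0,"rz":-0.2},{"tx":0,"ty":0,"tz":0.05,"rx":0,"ry":0,"rz":0},{"tx":0,"ty":0,"tz":0.05,"rx":0,"ry":0,"rz":0},{"tx":0,"ty":0,"tz":0.03,"rx":0,"ry":0,"rz":0},{"tx":0,"ty":0,"tz":0,"rx":0,"ry":0,"rz":0}]' 0.48
python3 -m jog '[{"tx":0,"ty":0,"tz":0.02,"rx":0,"ry":0,"rz":0},{"tx":0,"ty":0,"tz":0.02,"rx":0,"ry":0,"rz":0},{"tx":0,"ty":0,"tz":0,"rx":0,"ry":0,"rz":0}]'
python3 -m jog '[{"tx":0,"ty":-0.01,"tz":0,"rx":0,"ry":0,"rz":0},{"tx":0,"ty":-0.01,"tz":0,"rx":0,"ry":0,"rz":0},{"tx":0,"ty":-0.01,"tz":0,"rx":0,"ry":0,"rz":0},{"tx":0,"ty":-0.005,"tz":0,"rx":0,"ry":0,"rz":0},{"tx":0,"ty":0,"tz":0,"rx":0,"ry":0,"rz":0}]'
```

```text
t: 8.52
tool_pos: [0.5303, -0.2271, 0.0565]
eef_rot: [3.139, -0.004, -3.134]
ft_force: [0.2, 0.1, 0.6]
opening: 0.0444
finger_force: 0.0
t: 8.9
tool_pos: [0.531, -0.2284, 0.0164]
eef_rot: [3.14, -0.003, -3.135]
ft_force: [-0.5, 0.7, 0.4]
opening: 0.0443
finger_force: 0.0
t: 9.52
tool_pos: [0.5326, -0.2648, 0.0185]
eef_rot: [-3.142, 0.0, -3.136]
ft_force: [-0.5, 0.1, 0.8]
opening: 0.0448
finger_force: 0.0
```

```bash

python3 -m jog '[{"tx":0,"ty":0.01,"tz":-0.03,"rx":0,"ry":0,"rz":0},{"tx":0,"ty":0.03,"tz":-0.05,"rx":0,"ry":0,"rz":0},{"tx":0,"ty":0.03,"tz":-0.03,"rx":0,"ry":0,"rz":0},{"tx":0,"ty":0,"tz":0,"rx":0,"ry":0,"rz":0},{"tx":0,"ty":0,"tz":0,"rx":0,"ry":0,"rz":0}]' 0.42
python3 - <<'E'
from h import *
for n in('side','wrist','top'):
    o,g=grab(n)
    hsv=cv2.cvtColor(g['frame'],cv2.COLOR_RGB2HSV); m=cv2.inRange(hsv,(105,150,60),(125,255,255))
    c,_=cv2.findContours(m,cv2.RETR_EXTERNAL,cv2.CHAIN_APPROX_NONE)
    for k in c:
      if cv2.contourArea(k)>60:
        P=onz(o,g,k.reshape(-1,2),.015 if n=='side' else .02);print(n,cv2.minAreaRect((P[:,:2]*1000).astype(np.float32)),k.reshape(-1,2).mean(0))
go(.5325,-.196,.0,180)
E
```

```text
t: 10.15
tool_pos: [0.5318, -0.1942, 0.1276]
eef_rot: [3.142, -0.001, -3.135]
ft_force: [-0.2, 0.1, -0.3]
opening: 0.0392
finger_force: 0.0
side ((409.6711730957031, -255.79502868652344), (34.443607330322266, 115.13591766357422), 80.56604766845703) [248.22222222 315.68888889]
side ((534.3489379882812, -168.32406616210938), (101.35670471191406, 32.64085006713867), 0.4398953318595886) [299.47058824 276.26470588]
side ((726.1961059570312, -185.35665893554688), (61.771026611328125, 115.70915222167969), 58.85066223144531) [386.57264957 271.81196581]
wrist ((695.4849243164062, -159.93011474609375), (18.513561248779297, 51.76213073730469), 10.96802806854248) [306.56544503 345.85340314]
wrist ((531.3406372070312, -163.5316925048828), (101.16017150878906, 21.09459686279297), 1.2953581809997559) [311.68220339 199.48728814]
wrist ((403.7043762207031, -359.8566589355469), (36.96867370605469, 101.25626373291016), 78.0208969116211) [95.20993228 50.57110609]
top ((405.2774963378906, -334.037353515625), (21.51715660095215, 105.34220123291016), 75.6673812866211) [393.64473684 247.42105263]
pos [ 0.531  -0.1945  0.1265] yaw -179.69 | turn first [ 0.07 -0.16  0.31] | then shift(m) [-0.0015 -0.0015  0.1265] F [-0.11  1.28 -0.93] t 10.3
```

```bash
python3 - <<'E'
from h import *
import pickle
o,g=pickle.load(open('w3.pkl','rb'))
for z in(.01,.02,.03,.04): print(z,(onz(o,g,[[240,105],[272,105],[303,105],[327,105],[324,150]],z)[:,:2]*1000).round(1).tolist())
o,g=grab('wrist'); pickle.dump((o,g),open('w4.pkl','wb'))
p=proj(o,g,[[.5325,-.164,.02],[.5325,-.229,.02]]);print(p)
u,v=p.mean(0); a=g['frame'][max(0,int(v)-100):int(v)+100,max(0,int(u)-133):int(u)+133]
print(int(u)-133,int(v)-100)
cv2.imwrite('pics/w4.png',cv2.resize(a,None,fx=3,fy=3,interpolation=cv2.INTER_CUBIC)[:,:,::-1])
E
```

```text
0.01 [[530.2, -245.7], [530.1, -209.8], [530.1, -175.1], [530.0, -148.3], [579.7, -149.7]]
0.02 [[530.7, -244.4], [530.7, -209.6], [530.6, -175.8], [530.5, -149.7], [578.9, -151.1]]
0.03 [[531.2, -243.2], [531.2, -209.3], [531.1, -176.5], [531.1, -151.1], [578.1, -152.5]]
0.04 [[531.7, -242.0], [531.7, -209.1], [531.6, -177.2], [531.6, -152.5], [577.3, -153.9]]
[[311.33728577 204.74779709]
 [245.11264263 204.46746785]]
145 104
```

View pics/w4.png

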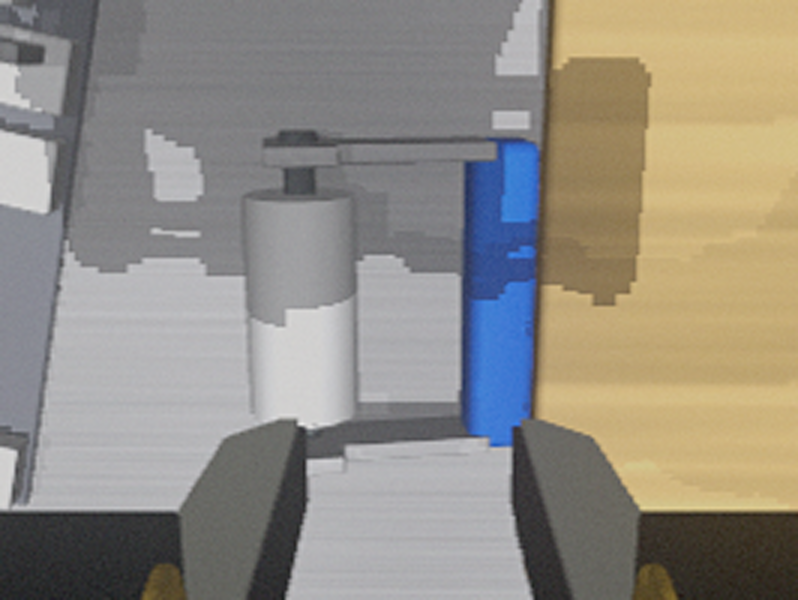

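The frame is still flush with the board, so my retreat probably dragged it back (I closed the fingers a little and moved sideways while rising). I'll redo the push and then retreat straight up.

```bash

python3 -m jog '[{"tx":0,"ty":-0.034,"tz":0,"rx":0,"ry":0,"rz":0.3},{"tx":0,"ty":0,"tz":0.05,"rx":0,"ry":0,"rz":0},{"tx":0,"ty":0,"tz":0.04,"rx":0,"ry":0,"rz":0},{"tx":0,"ty":0,"tz":0.02,"rx":0,"ry":0,"rz":0},{"tx":0,"ty":0,"tz":0,"rx":0,"ry":0,"rz":0}]' 0.48
python3 -m jog '[{"tx":0,"ty":-0.008,"tz":0,"rx":0,"ry":0,"rz":0},{"tx":0,"ty":-0.008,"tz":0,"rx":0,"ry":0,"rz":0},{"tx":0,"ty":-0.008,"tz":0,"rx":0,"ry":0,"rz":0},{"tx":0,"ty":-0.008,"tz":0,"rx":0,"ry":0,"rz":0},{"tx":0,"ty":-0.004,"tz":0,"rx":0,"ry":0,"rz":0},{"tx":0,"ty":0.004,"tz":0,"rx":0,"ry":0,"rz":0},{"tx":0,"ty":0,"tz":0,"rx":0,"ry":0,"rz":0}]'
cat >> h.py <<'E'
def bars(names,z):
    for n in names:
        o,g=grab(n)
        hsv=cv2.cvtColor(g['frame'],cv2.COLOR_RGB2HSV); m=cv2.inRange(hsv,(105,150,60),(125,255,255))
        c,_=cv2.findContours(m,cv2.RETR_EXTERNAL,cv2.CHAIN_APPROX_NONE)
        for k in c:
            if cv2.contourArea(k)>60:
                P=onz(o,g,k.reshape(-1,2),z);r=cv2.minAreaRect((P[:,:2]*1000).astype(np.float32)); print(n,np.round(r[0],1),np.round(r[1],1),round(r[2],1),k.reshape(-1,2).mean(0).round(0))
E
python3 -c "
from h import *
bars(['side','wrist'],.015)"
python3 -m jog '[{"tx":0,"ty":0,"tz":-0.03,"rx":0,"ry":0,"rz":0},{"tx":0,"ty":0,"tz":-0.04,"rx":0,"ry":0,"rz":0},{"tx":0,"ty":0,"tz":-0.04,"rx":0,"ry":0,"rz":0},{"tx":0,"ty":0,"tz":0,"rx":0,"ry":0,"rz":0}]'
python3 -c "
from h import *
bars(['side','wrist'],.015)
go(.5325,-.196,.0,180)"
```

```text
t: 10.98
tool_pos: [0.5309, -0.2277, 0.0165]
eef_rot: [3.14, -0.003, -3.141]
ft_force: [0.2, 0.8, 0.6]
opening: 0.0448
finger_force: 0.0
t: 11.85
tool_pos: [0.5323, -0.2596, 0.0183]
eef_rot: [3.141, -0.0, -3.14]
ft_force: [0.4, -0.3, 0.4]
opening: 0.0444
finger_force: 0.0
side [ 409.6 -255.4] [ 33.8 115.4] 78.8 [248. 316.]
side [ 509.7 -168.6] [52.  32.7] 0.4 [289. 277.]
side [ 726.1 -185.4] [ 62.8 116.1] 58.4 [387. 272.]
wrist [ 518.2 -165. ] [76.6 27.8] 0.3 [422. 217.]
wrist [ 419.7 -366.7] [47.2 65.4] 78.4 [100.  57.]
t: 12.45
tool_pos: [0.5351, -0.2616, 0.1332]
eef_rot: [-3.138, 0.007, -3.14]
ft_force: [0.6, -0.2, -0.1]
opening: 0.045
finger_force: 0.0
side [ 409.9 -255.4] [ 34.2 114.9] 78.6 [248. 316.]
side [ 534.3 -168.4] [101.4  32.7] 0.4 [299. 276.]
side [ 726.4 -185.4] [ 61.6 116. ] 58.9 [387. 272.]
wrist [ 715.3 -196. ] [17.2 30.9] 89.3 [335. 352.]
wrist [ 532.6 -162.5] [103.5  20.7] 0.3 [379. 197.]
wrist [ 402.7 -340. ] [30.5 99.6] 77.4 [194.  52.]
pos [ 0.5327 -0.2602  0.1286] yaw -179.93 | turn first [-0.03  0.04  0.07] | then shift(m) [0.0002 0.0642 0.1286] F [-0.22  0.65 -0.09] t 12.55
```

Pushing on the roller didn't move the frame at all, so I'll grip the nearer side plate instead (fingers closing along x) and drag the frame away from the board.

```bash

python3 -m jog '[{"tx":0,"ty":0,"tz":0,"rx":0,"ry":0,"rz":10},{"tx":0,"ty":0,"tz":0,"rx":0,"ry":0,"rz":10},{"tx":0,"ty":0,"tz":0,"rx":0,"ry":0,"rz":10},{"tx":0,"ty":0,"tz":0,"rx":0,"ry":0,"rz":10},{"tx":0,"ty":0,"tz":0,"rx":0,"ry":0,"rz":10},{"tx":0,"ty":0,"tz":0,"rx":0,"ry":0,"rz":10},{"tx":0,"ty":0,"tz":0,"rx":0,"ry":0,"rz":10},{"tx":0,"ty":0,"tz":0,"rx":0,"ry":0,"rz":10},{"tx":0,"ty":0,"tz":0,"rx":0,"ry":0,"rz":10}]' 0.3
python3 -m jog '[{"tx":0.034,"ty":-0.025,"tz":0,"rx":0,"ry":0,"rz":0},{"tx":0.033,"ty":-0.025,"tz":0.03,"rx":0,"ry":0,"rz":0},{"tx":0,"ty":0,"tz":0.03,"rx":0,"ry":0,"rz":0},{"tx":0,"ty":0,"tz":0,"rx":0,"ry":0,"rz":0},{"tx":0,"ty":0,"tz":0,"rx":0,"ry":0,"rz":0}]'
python3 -c "
from h import *
go(.4825,-.193,.018,90)"
```

```text
t: 13.68
tool_pos: [0.5312, -0.2594, 0.1261]
eef_rot: [-3.138, -0.002, 1.566]
ft_force: [0.4, 0.4, -0.3]
opening: 0.0279
finger_force: 0.0
t: 14.3
tool_pos: [0.4826, -0.1935, 0.0688]
eef_rot: [-3.141, -0.0, 1.572]
ft_force: [0.4, 0.6, 0.8]
opening: 0.028
finger_force: 0.0
pos [ 0.4826 -0.1935  0.0688] yaw 90.04 | turn first [-0.01 -0.    0.04] | then shift(m) [ 0.0005 -0.0001  0.0508] F [0.35 0.57 0.76] t 14.3
```

```bash

python3 -m jog '[{"tx":0,"ty":0,"tz":0.025,"rx":0,"ry":0,"rz":0},{"tx":0,"ty":0,"tz":0.025,"rx":0,"ry":0,"rz":0},{"tx":0,"ty":0,"tz":0,"rx":0,"ry":0,"rz":0},{"tx":0,"ty":0,"tz":0,"rx":0,"ry":0,"rz":0}]'
python3 -m jog '[{"tx":0,"ty":0,"tz":0,"rx":0,"ry":0,"rz":0},{"tx":0,"ty":0,"tz":0,"rx":0,"ry":0,"rz":0},{"tx":0,"ty":0,"tz":0,"rx":0,"ry":0,"rz":0},{"tx":0,"ty":0,"tz":0,"rx":0,"ry":0,"rz":0}]' 0
python3 -m jog '[{"tx":-0.005,"ty":0,"tz":0,"rx":0,"ry":0,"rz":0},{"tx":-0.01,"ty":0,"tz":0,"rx":0,"ry":0,"rz":0},{"tx":-0.01,"ty":0,"tz":0,"rx":0,"ry":0,"rz":0},{"tx":-0.01,"ty":0,"tz":0,"rx":0,"ry":0,"rz":0},{"tx":-0.005,"ty":0,"tz":0,"rx":0,"ry":0,"rz":0},{"tx":0,"ty":0,"tz":0,"rx":0,"ry":0,"rz":0}]'
python3 -c "
from h import *
bars(['side','top'],.015)"
```

```text
t: 14.8
tool_pos: [0.4835, -0.194, 0.0201]
eef_rot: [3.14, 0.001, 1.571]
ft_force: [0.2, -0.5, 1.0]
opening: 0.0279
finger_force: 0.0
t: 15.3
tool_pos: [0.4824, -0.1933, 0.0186]
eef_rot: [3.141, 0.0, 1.572]
ft_force: [-0.2, 0.3, 0.4]
opening: 0.0004
finger_force: 0.0
t: 16.05
tool_pos: [0.4823, -0.2337, 0.0184]
eef_rot: [-3.142, -0.0, 1.571]
ft_force: [-0.5, 0.5, -0.1]
opening: 0.0009
finger_force: 0.0
side [ 410.2 -255.9] [ 34.2 117.1] 78.0 [248. 316.]
side [ 551.7 -168.3] [66.8 32.7] 0.6 [307. 276.]
side [ 726.3 -185.4] [ 61.8 116. ] 58.9 [387. 272.]
top [ 532.3 -163.5] [17.5 99.2] 88.5 [334. 204.]
```

The fingers shut on nothing at a reported z of 18 mm, and the earlier bar grip read 18.8 mm. The fingertips may really be higher than reported, so I'll probe the bare bench to check.

```bash

python3 -m jog '[{"tx":0,"ty":0,"tz":-0.04,"rx":0,"ry":0,"rz":0},{"tx":0,"ty":-0.04,"tz":-0.01,"rx":0,"ry":0,"rz":0},{"tx":0,"ty":-0.035,"tz":0,"rx":0,"ry":0,"rz":0},{"tx":0,"ty":0,"tz":0.04,"rx":0,"ry":0,"rz":0},{"tx":0,"ty":0,"tz":0.012,"rx":0,"ry":0,"rz":0},{"tx":0,"ty":0,"tz":0,"rx":0,"ry":0,"rz":0}]'
python3 -m jog '[{"tx":0,"ty":0,"tz":0.005,"rx":0,"ry":0,"rz":0},{"tx":0,"ty":0,"tz":0.004,"rx":0,"ry":0,"rz":0},{"tx":0,"ty":0,"tz":0,"rx":0,"ry":0,"rz":0}]'
python3 -m jog '[{"tx":0,"ty":0,"tz":0.004,"rx":0,"ry":0,"rz":0},{"tx":0,"ty":0,"tz":0,"rx":0,"ry":0,"rz":0}]'
python3 - <<'E'
from h import *
o,g=grab('side')
p=proj(o,g,[o['tool_pos']])[0]; print(p, o['tool_pos'])
u,v=p.astype(int); a=g['frame'][max(0,v-100):v+50,max(0,u-100):u+100]
cv2.imwrite('pics/tip.png',cv2.resize(a,None,fx=4,fy=4,interpolation=cv2.INTER_CUBIC)[:,:,::-1])
E
```

```text
t: 16.9
tool_pos: [0.4068, -0.2325, 0.0156]
eef_rot: [-3.14, -0.002, 1.572]
ft_force: [-1.3, 0.2, 0.2]
opening: 0.0006
finger_force: 0.0
t: 17.27
tool_pos: [0.4075, -0.2333, 0.0074]
eef_rot: [-3.141, -0.0, 1.572]
ft_force: [-0.1, -0.1, 1.1]
opening: 0.0005
finger_force: 0.0
t: 17.52
tool_pos: [0.4072, -0.2332, 0.0032]
eef_rot: [-3.141, -0.0, 1.572]
ft_force: [-0.6, 0.5, 0.5]
opening: 0.0006
finger_force: 0.0
[245.3295155  310.98387938] [ 0.40721004 -0.23321204  0.00315578]
```

View pics/tip.png

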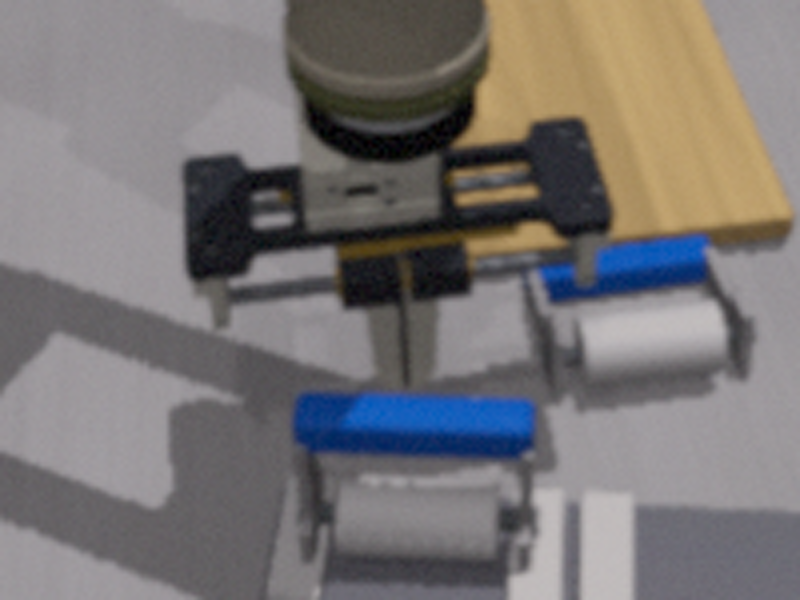

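```bash
python3 - <<'E'
from h import *
import pickle
o4,g4=pickle.load(open('w4.pkl','rb')); os_,gs=pickle.load(open('side0.pkl','rb'))
pr={'bar+x':((322,272),(321,251)),'bar-x':((281,280),(317.3,151.3)),'rol+x':((326,293),(246.7,244)),'rol-x':((290,297.5),(244.3,169))}
for k,(s,w) in pr.items():
    e1,d1=ray(os_,gs,[s]); e2,d2=ray(o4,g4,[w]); d1=d1[0];d2=d2[0]
    A=np.c_[d1,-d2]; t=np.linalg.lstsq(A,e2-e1,rcond=None)[0]
    p,q=e1+d1*t[0],e2+d2*t[1]; print(k,((p+q)/2).round(4),'gap',np.linalg.norm(p-q).round(4))
E
```

```text
bar+x [ 0.5899 -0.1498  0.0008] gap 0.0009
bar-x [ 0.4885 -0.1587  0.0015] gap 0.0126
rol+x [ 0.5749 -0.2284  0.0203] gap 0.0018
rol-x [ 0.4986 -0.2288  0.0216] gap 0.0022
```

The triangulation confirms the frame lies flat, with its axle at z = 20 mm. I'll finish the bench probe.

```bash

python3 -m jog '[{"tx":0,"ty":0,"tz":0.003,"rx":0,"ry":0,"rz":0},{"tx":0,"ty":0,"tz":0,"rx":0,"ry":0,"rz":0}]'
python3 -m jog '[{"tx":0,"ty":0,"tz":0.003,"rx":0,"ry":0,"rz":0},{"tx":0,"ty":0,"tz":0,"rx":0,"ry":0,"rz":0}]'
python3 -m jog '[{"tx":0,"ty":0,"tz":0.002,"rx":0,"ry":0,"rz":0},{"tx":0,"ty":0,"tz":0,"rx":0,"ry":0,"rz":0}]'
```

```text
t: 17.82
tool_pos: [0.4072, -0.2332, 0.0002]
eef_rot: [-3.141, -0.0, 1.572]
ft_force: [1.1, -0.4, 0.5]
opening: 0.0009
finger_force: 0.0
t: 18.08
tool_pos: [0.4072, -0.2332, -0.0029]
eef_rot: [-3.141, -0.0, 1.572]
ft_force: [-0.4, 0.1, -0.0]
opening: 0.0004
finger_force: 0.0
t: 18.32
tool_pos: [0.4073, -0.2332, -0.0048]
eef_rot: [-3.141, -0.0, 1.572]
ft_force: [0.1, -0.6, -0.9]
opening: 0.0006
finger_force: 0.0
```

There's no contact even at a reported -5 mm, so the reported z is biased low. I'll go down further until something touches.

```bash
for i in 1; do
python3 -m jog '[{"tx":0,"ty":0,"tz":0.003,"rx":0,"ry":0,"rz":0},{"tx":0,"ty":0,"tz":0,"rx":0,"ry":0,"rz":0}]' | grep -E "tool|ft"
python3 -m jog '[{"tx":0,"ty":0,"tz":0.002,"rx":0,"ry":0,"rz":0},{"tx":0,"ty":0,"tz":0,"rx":0,"ry":0,"rz":0}]'| grep -E "tool|ft"; done
python3 -m jog '[{"tx":0,"ty":0,"tz":0.002,"rx":0,"ry":0,"rz":0},{"tx":0,"ty":0,"tz":0,"rx":0,"ry":0,"rz":0}]'| grep -E "tool|ft"
```

```text
tool_pos: [0.4072, -0.2332, -0.0079]
ft_force: [-0.2, -0.4, -0.3]
tool_pos: [0.4073, -0.2333, -0.0097]
ft_force: [0.0, 1.0, 0.3]
tool_pos: [0.4073, -0.2333, -0.0117]
ft_force: [-0.3, 1.0, 0.3]
```

```bash

python3 -m jog '[{"tx":0,"ty":0,"tz":0.002,"rx":0,"ry":0,"rz":0},{"tx":0,"ty":0,"tz":0,"rx":0,"ry":0,"rz":0}]'| grep -E "tool|ft"
python3 -m jog '[{"tx":0,"ty":0,"tz":0.002,"rx":0,"ry":0,"rz":0},{"tx":0,"ty":0,"tz":0,"rx":0,"ry":0,"rz":0}]'| grep -E "tool|ft"
```

```text
tool_pos: [0.4072, -0.2333, -0.0138]
ft_force: [0.3, -0.6, 0.1]
tool_pos: [0.4073, -0.2332, -0.0158]
ft_force: [-0.1, 0.6, -0.3]
```

```bash

python3 -m jog '[{"tx":0,"ty":0,"tz":0.002,"rx":0,"ry":0,"rz":0},{"tx":0,"ty":0,"tz":0,"rx":0,"ry":0,"rz":0}]'| grep -E "tool|ft"
python3 -m jog '[{"tx":0,"ty":0,"tz":0.002,"rx":0,"ry":0,"rz":0},{"tx":0,"ty":0,"tz":0,"rx":0,"ry":0,"rz":0}]'| grep -E "tool|ft"; python3 -c "
from h import *
print(ctrl.grasp_offset)"
```

```text
tool_pos: [0.4073, -0.2332, -0.0178]
ft_force: [0.1, 0.2, 0.7]
tool_pos: [0.4073, -0.2332, -0.0198]
ft_force: [0.3, -0.0, 0.5]
0.0188
```

```bash

python3 -m jog '[{"tx":0,"ty":0,"tz":0.002,"rx":0,"ry":0,"rz":0},{"tx":0,"ty":0,"tz":0,"rx":0,"ry":0,"rz":0}]'| grep -E "tool|ft"
```

```text
tool_pos: [0.4073, -0.2333, -0.0218]
ft_force: [0.2, -0.0, -1.4]
```

```bash

python3 -m jog '[{"tx":0,"ty":0,"tz":0.002,"rx":0,"ry":0,"rz":0},{"tx":0,"ty":0,"tz":0,"rx":0,"ry":0,"rz":0}]'| grep -E "tool|ft"
```

```text
tool_pos: [0.4073, -0.2332, -0.0238]
ft_force: [-0.5, 0.9, -0.5]
```

```bash

python3 -m jog '[{"tx":0,"ty":0,"tz":0.002,"rx":0,"ry":0,"rz":0},{"tx":0,"ty":0,"tz":0,"rx":0,"ry":0,"rz":0}]'| grep -E "tool|ft"
```

```text
tool_pos: [0.4076, -0.2335, -0.0249]
ft_force: [-2.6, 2.1, 8.6]
```

Contact came at a reported z of -24.3 mm, so the true fingertips sit about 24.5 mm higher than reported. That explains the weak grip (only the top 2 mm of the bar) and the pushes that missed. I'll redo the push at the corrected depth.

```bash

python3 -m jog '[{"tx":0,"ty":0,"tz":-0.05,"rx":0,"ry":0,"rz":0},{"tx":0,"ty":0.03,"tz":-0.05,"rx":0,"ry":0,"rz":-10},{"tx":0,"ty":0,"tz":0,"rx":0,"ry":0,"rz":-10},{"tx":0,"ty":0,"tz":0,"rx":0,"ry":0,"rz":-10},{"tx":0,"ty":0,"tz":0,"rx":0,"ry":0,"rz":-10},{"tx":0,"ty":0,"tz":0,"rx":0,"ry":0,"rz":-10},{"tx":0,"ty":0,"tz":0,"rx":0,"ry":0,"rz":-10},{"tx":0,"ty":0,"tz":0,"rx":0,"ry":0,"rz":-10},{"tx":0,"ty":0,"tz":0,"rx":0,"ry":0,"rz":-10},{"tx":0,"ty":0,"tz":0,"rx":0,"ry":0,"rz":-10}]' 0.48
python3 -m jog '[{"tx":-0.05,"ty":0,"tz":0,"rx":0,"ry":0,"rz":0},{"tx":-0.047,"ty":0.005,"tz":0,"rx":0,"ry":0,"rz":0},{"tx":0,"ty":0,"tz":0,"rx":0,"ry":0,"rz":0}]'
python3 -c "
from h import *
go(.5345,-.2285,-.008,180)"
```

```text
t: 22.08
tool_pos: [0.4374, -0.2333, 0.0743]
eef_rot: [3.142, -0.0, -3.135]
ft_force: [0.0, 0.3, 0.3]
opening: 0.0446
finger_force: 0.0
t: 22.45
tool_pos: [0.5364, -0.2275, 0.0736]
eef_rot: [3.141, -0.0, -3.139]
ft_force: [-0.0, 0.5, 0.2]
opening: 0.0451
finger_force: 0.0
pos [ 0.5364 -0.2275  0.0736] yaw -179.84 | turn first [ 0.03 -0.01  0.16] | then shift(m) [ 0.0019 -0.001   0.0816] F [-0.04  0.52  0.2 ] t 22.45
```

```bash

python3 -m jog '[{"tx":0.001,"ty":-0.001,"tz":0.03,"rx":0,"ry":0,"rz":0},{"tx":0,"ty":0,"tz":0.03,"rx":0,"ry":0,"rz":0},{"tx":0,"ty":0,"tz":0.02,"rx":0,"ry":0,"rz":0},{"tx":0,"ty":0,"tz":0,"rx":0,"ry":0,"rz":0}]'
python3 -m jog '[{"tx":0,"ty":-0.006,"tz":0,"rx":0,"ry":0,"rz":0},{"tx":0,"ty":-0.008,"tz":0,"rx":0,"ry":0,"rz":0},{"tx":0,"ty":-0.008,"tz":0,"rx":0,"ry":0,"rz":0},{"tx":0,"ty":-0.008,"tz":0,"rx":0,"ry":0,"rz":0},{"tx":0,"ty":-0.006,"tz":0,"rx":0,"ry":0,"rz":0},{"tx":0,"ty":0.004,"tz":0,"rx":0,"ry":0,"rz":0},{"tx":0,"ty":0,"tz":-0.03,"rx":0,"ry":0,"rz":0},{"tx":0,"ty":0,"tz":-0.05,"rx":0,"ry":0,"rz":0},{"tx":0,"ty":0,"tz":0,"rx":0,"ry":0,"rz":0}]'
python3 -c "
from h import *
bars(['side','wrist','top'],.015)
go(.5345,-.196,-.008,180)"
```

```text
t: 22.95
tool_pos: [0.5315, -0.2285, -0.0073]
eef_rot: [3.14, -0.003, -3.141]
ft_force: [0.2, 0.1, 0.6]
opening: 0.0443
finger_force: 0.0
t: 24.08
tool_pos: [0.5367, -0.2631, 0.0796]
eef_rot: [-3.137, 0.007, -3.141]
ft_force: [0.9, -0.1, 0.3]
opening: 0.0445
finger_force: 0.0
side [ 409.7 -255.5] [ 33.8 115.1] 78.7 [248. 316.]
side [ 522.9 -202.7] [72.9 30.1] 1.3 [298. 289.]
side [ 726.4 -185.4] [ 61.6 116. ] 58.9 [387. 272.]
wrist [ 532.9 -196.9] [103.2  22.1] 0.0 [360. 207.]
wrist [ 411.5 -347.8] [35.2 80.4] 78.2 [170.  53.]
pos [ 0.5329 -0.2608  0.0735] yaw -179.95 | turn first [ 0.02 -0.06  0.05] | then shift(m) [-0.0016  0.0648  0.0815] F [-0.62 -0.51  0.28] t 24.225
```

The frame is now clear of the board, with the bar at y = -0.197. I'll grip the bar from above.

```bash

python3 -m jog '[{"tx":0,"ty":0.032,"tz":0,"rx":0,"ry":0,"rz":0},{"tx":0,"ty":0.0325,"tz":0,"rx":0,"ry":0,"rz":0},{"tx":0,"ty":0,"tz":0.04,"rx":0,"ry":0,"rz":0},{"tx":0,"ty":0,"tz":0.04,"rx":0,"ry":0,"rz":0},{"tx":0,"ty":0,"tz":0.014,"rx":0,"ry":0,"rz":0},{"tx":0,"ty":0,"tz":0,"rx":0,"ry":0,"rz":0}]' 0.42
python3 -m jog '[{"tx":0,"ty":0,"tz":0,"rx":0,"ry":0,"rz":0},{"tx":0,"ty":0,"tz":0,"rx":0,"ry":0,"rz":0},{"tx":0,"ty":0,"tz":0,"rx":0,"ry":0,"rz":0},{"tx":0,"ty":0,"tz":0,"rx":0,"ry":0,"rz":0}]' 0
python3 -m jog '[{"tx":0,"ty":0,"tz":-0.01,"rx":0,"ry":0,"rz":0},{"tx":0,"ty":0,"tz":-0.02,"rx":0,"ry":0,"rz":0},{"tx":0,"ty":0,"tz":-0.03,"rx":0,"ry":0,"rz":0},{"tx":0,"ty":0,"tz":-0.03,"rx":0,"ry":0,"rz":0},{"tx":0,"ty":0,"tz":-0.03,"rx":0,"ry":0,"rz":0},{"tx":0,"ty":0,"tz":-0.03,"rx":0,"ry":0,"rz":0},{"tx":0,"ty":0,"tz":-0.02,"rx":0,"ry":0,"rz":0},{"tx":0,"ty":0,"tz":0,"rx":0,"ry":0,"rz":0}]'
python3 - <<'E'
from h import *
o,g=grab('side');save(g,'s5');print(o['wrist_torque'],o['joint_positions'].round(2))
E
```

```text
t: 24.98
tool_pos: [0.5321, -0.1962, -0.021]
eef_rot: [3.14, -0.003, -3.141]
ft_force: [0.3, 0.1, 0.9]
opening: 0.0392
finger_force: 0.0
t: 25.48
tool_pos: [0.5346, -0.1973, -0.018]
eef_rot: [-3.14, 0.002, -3.141]
ft_force: [-0.2, 0.6, 6.4]
opening: 0.0232
finger_force: 29.9
t: 26.48
tool_pos: [0.5346, -0.1973, 0.1528]
eef_rot: [-3.14, 0.003, -3.141]
ft_force: [0.6, -0.7, -3.5]
opening: 0.022
finger_force: 29.6
[ 0.18534709  0.04497129 -0.01094162] [-0.44  0.07  1.63  0.    1.44 -2.02]
```

```bash
python3 - <<'E'
from h import *
import pickle
for f,x0,x1,y0,y1 in(('w3.pkl',95,195,0,200),('top1.pkl',370,420,170,240)):
    o,g=pickle.load(open(f,'rb')); a=g['frame'].copy(); hsv=cv2.cvtColor(a,cv2.COLOR_RGB2HSV)
    m=np.zeros(a.shape[:2],np.uint8); roi=hsv[y0:y1,x0:x1]
    lo=195 if f[0]=='w' else 150
    print(f,np.percentile(roi[:,:,2],[5,50,80,90,95,99]))
    t,mm=cv2.threshold(roi[:,:,2],0,255,cv2.THRESH_OTSU) if f[0]!='w' else cv2.threshold(roi[:,:,2],205,255,0)
    m[y0:y1,x0:x1]=mm
    c,_=cv2.findContours(m,cv2.RETR_EXTERNAL,cv2.CHAIN_APPROX_NONE)
    for k in c:
        if cv2.contourArea(k)>25:
            P=onz(o,g,k.reshape(-1,2),.016);r=cv2.minAreaRect((P[:,:2]*1000).astype(np.float32));print(np.round(r[0],1),np.round(r[1],1),round(r[2],1),k.reshape(-1,2).mean(0).round(0))
E
```

```text
w3.pkl [ 84. 168. 175. 195. 196. 198.]
top1.pkl [ 92. 123. 126. 139. 149. 150.]
[ 529.1 -341.6] [146.4 205.3] 88.2 [394. 207.]
```

```bash
python3 - <<'E'
from h import *
import pickle
for f,x0,x1,y0,y1,ths in(('w3.pkl',95,195,0,200,(182,190)),('top1.pkl',370,430,170,240,(132,138))):
    o,g=pickle.load(open(f,'rb')); v=cv2.cvtColor(g['frame'],cv2.COLOR_RGB2HSV)[:,:,2]
    for th in ths:
        m=np.zeros(v.shape,np.uint8); m[y0:y1,x0:x1]=(v[y0:y1,x0:x1]>th)*255
        c,_=cv2.findContours(m,cv2.RETR_EXTERNAL,cv2.CHAIN_APPROX_NONE); print(f,th)
        for k in c:
            if cv2.contourArea(k)>25:
                P=onz(o,g,k.reshape(-1,2),.016);r=cv2.minAreaRect((P[:,:2]*1000).astype(np.float32));print(np.round(r[0],1),np.round(r[1],1),round(r[2],1),k.reshape(-1,2).mean(0).round(0))
E
```

```text
w3.pkl 182
[ 591.1 -364.4] [64.5 22.7] 77.2 [138. 160.]
[ 486.1 -340.1] [65.3 22.7] 77.2 [149.  61.]
[ 455.2 -332.9] [64.6 22.7] 77.4 [154.  31.]
w3.pkl 190
[ 591.2 -364.4] [64.3 22. ] 77.2 [138. 160.]
[ 486.  -339.8] [64.2 22.2] 77.2 [149.  61.]
[ 455.2 -332.8] [64.2 22.1] 77.2 [154.  31.]
top1.pkl 132
[ 442.9 -350. ] [28.4 38.1] 75.5 [398. 233.]
[ 487.2 -342.2] [63.5 20.9] 77.1 [396. 218.]
[ 592.6 -365.7] [62.6 20. ] 77.4 [402. 183.]
top1.pkl 138
[ 443.  -349.7] [26.  36.4] 76.7 [398. 233.]
[ 487.3 -341.3] [60.6 17.8] 77.1 [395. 218.]
[ 592.5 -366. ] [61.  18.7] 77.3 [402. 183.]
```

Both rest berths are now measured: far at (0.539, -0.352), near at (0.402, -0.321), rest x axis at -12.9°. Block spacing comes out at 107.8 mm against the expected 108. Next I'll carry the roller gently over the far berth and yaw it around.

```bash

python3 -m jog '[{"tx":0,"ty":-0.01,"tz":-0.01,"rx":0,"ry":0,"rz":0},{"tx":0,"ty":-0.02,"tz":-0.01,"rx":0,"ry":0,"rz":0},{"tx":0,"ty":-0.03,"tz":-0.01,"rx":0,"ry":0,"rz":4},{"tx":0,"ty":-0.03,"tz":0,"rx":0,"ry":0,"rz":8},{"tx":0,"ty":-0.03,"tz":0,"rx":0,"ry":0,"rz":10},{"tx":0,"ty":-0.02,"tz":0,"rx":0,"ry":0,"rz":10},{"tx":0,"ty":0,"tz":0,"rx":0,"ry":0,"rz":10},{"tx":0,"ty":0,"tz":0,"rx":0,"ry":0,"rz":10},{"tx":0,"ty":0,"tz":0,"rx":0,"ry":0,"rz":10},{"tx":0,"ty":0,"tz":0,"rx":0,"ry":0,"rz":10}]'
python3 -m jog '[{"tx":0,"ty":0,"tz":0,"rx":0,"ry":0,"rz":10},{"tx":0,"ty":0,"tz":0,"rx":0,"ry":0,"rz":10},{"tx":0,"ty":0,"tz":0,"rx":0,"ry":0,"rz":10},{"tx":0,"ty":0,"tz":0,"rx":0,"ry":0,"rz":10},{"tx":0,"ty":0,"tz":0,"rx":0,"ry":0,"rz":10},{"tx":0,"ty":0,"tz":0,"rx":0,"ry":0,"rz":10},{"tx":0,"ty":0,"tz":0,"rx":0,"ry":0,"rz":10},{"tx":0,"ty":0,"tz":0,"rx":0,"ry":0,"rz":10},{"tx":0,"ty":0,"tz":0,"rx":0,"ry":0,"rz":10},{"tx":0,"ty":0,"tz":0,"rx":0,"ry":0,"rz":10}]'
python3 -c "
from h import *
go(.539,-.352,.18,-12.9)"
```

```text
t: 27.78
tool_pos: [0.5172, -0.3362, 0.1804]
eef_rot: [-3.141, 0.0, 1.879]
ft_force: [-0.4, 0.3, -2.6]
opening: 0.0221
finger_force: 29.6
t: 29.02
tool_pos: [0.5172, -0.3362, 0.1804]
eef_rot: [3.141, 0.001, 0.134]
ft_force: [0.2, -0.5, -2.6]
opening: 0.0216
finger_force: 29.6
pos [ 0.5172 -0.3362  0.1804] yaw 7.67 | turn first [2.000e-02 3.000e-02 2.057e+01] | then shift(m) [0.0248 0.0105 0.0004] F [ 0.24 -0.47 -2.55] t 29.025
```

Now I'll finish the yaw, centre up, and tilt the frame upright.

```bash

python3 -m jog '[{"tx":0,"ty":0,"tz":0,"rx":0,"ry":0,"rz":10.3},{"tx":0,"ty":0,"tz":0,"rx":0,"ry":0,"rz":10.3},{"tx":0.012,"ty":0.005,"tz":0,"rx":0,"ry":0,"rz":0},{"tx":0.013,"ty":0.005,"tz":0,"rx":0,"ry":0,"rz":0},{"tx":0,"ty":0,"tz":0,"rx":-6,"ry":0,"rz":0},{"tx":0,"ty":0,"tz":0,"rx":-8,"ry":0,"rz":0},{"tx":0,"ty":0,"tz":0,"rx":-8,"ry":0,"rz":0},{"tx":0,"ty":0,"tz":0,"rx":-8,"ry":0,"rz":0},{"tx":0,"ty":0,"tz":0,"rx":-8,"ry":0,"rz":0},{"tx":0,"ty":0,"tz":0,"rx":0,"ry":0,"rz":0}]'
cat >> h.py <<'E'
def stat():
    o=ctrl.get_obs(); A=R.from_euler('xyz',o['eef_rot']).as_matrix()
    print('TCP',o['tool_pos'].round(4),'bar',(o['tool_pos']-.0295*A[:,2]).round(4),'q',o['joint_positions'].round(2),'open',o['opening'].round(4),'t',o['t']); print(A.round(3).tolist())
    return o,A
E
python3 -c "
from h import *
stat()"
```

```text
t: 30.28
tool_pos: [0.5393, -0.3482, 0.1776]
eef_rot: [2.479, 0.006, -0.216]
ft_force: [-0.2, 0.3, -3.2]
opening: 0.0217
finger_force: 29.6Traceback (most recent call last):
  File "<string>", line 3, in <module>
    stat()
    ~~~~^^
  File "h.py", line 37, in stat
    print('TCP',o['tool_pos'].round(4),'bar',(o['tool_pos']-.0295*A[:,2]).round(4),'q',o['joint_positions'].round(2),'open',o['opening'].round(4),'t',o['t']); print(A.round(3).tolist())
                                                                                                                            ^^^^^^^^^^^^^^^^^^
AttributeError: 'float' object has no attribute 'round'
```

```bash
sed -i "s/o\['opening'\].round(4)/o['opening']/" h.py
python3 -m jog '[{"tx":0,"ty":0,"tz":0,"rx":-8,"ry":0,"rz":0},{"tx":0,"ty":0,"tz":0,"rx":-8,"ry":0,"rz":0},{"tx":0,"ty":0,"tz":0,"rx":-8,"ry":0,"rz":0},{"tx":0,"ty":0,"tz":0,"rx":-6,"ry":0,"rz":0},{"tx":0,"ty":0,"tz":0,"rx":0,"ry":0,"rz":0},{"tx":0,"ty":0,"tz":0,"rx":0,"ry":0,"rz":0}]'
python3 - <<'E'
from h import *
o,A=stat()
o,g=grab('side');save(g,'s6')
h=np.array([np.sin(np.radians(-12.9)),-np.cos(np.radians(-12.9)),0]); C=np.array([.5388,-.3523,0])
fz=A[:,1]; L=np.arccos(fz[2]); print('lean',np.degrees(L))
t=C+h*(.02*(1-np.cos(L))+.076*np.sin(L)); t[2]=.016+.02*np.sin(L)+.076*np.cos(L)
T=t+.0295*A[:,2]; print('target bar',t.round(4),'TCP',T.round(4),'world',(T-o['tool_pos']).round(4),'shift tool',(A.T@(T-o['tool_pos'])).round(4))
print('up .05 in tool',(A.T@[0,0,.05]).round(4), 'rest-x in tool',(A.T@[np.cos(np.radians(-12.9)),np.sin(np.radians(-12.9)),0]).round(3))
E
```

```text
t: 31.02
tool_pos: [0.5401, -0.3509, 0.1812]
eef_rot: [1.958, -0.001, -0.221]
ft_force: [-0.2, 0.7, -1.6]
opening: 0.0215
finger_force: 29.7
TCP [ 0.5401 -0.3509  0.1812] bar [ 0.5461 -0.3243  0.1923] q [-0.06  0.45  1.61 -1.16  1.52  2.09] open 0.021515084822475022 t 31.025
[[0.976, -0.084, -0.203], [-0.22, -0.368, -0.903], [0.001, 0.926, -0.378]]
lean 22.200393478565996
target bar [ 0.5321 -0.3817  0.0939] TCP [ 0.5261 -0.4084  0.0828] world [-0.0141 -0.0574 -0.0984] shift tool [-0.0012 -0.0688  0.0919]
up .05 in tool [ 0.0001  0.0463 -0.0189] rest-x in tool [1.    0.    0.004]
```

View pics/s6.png

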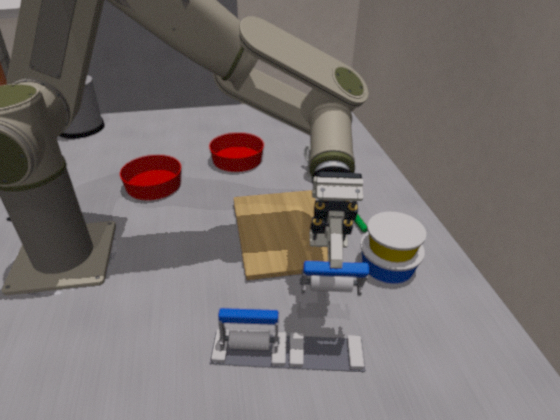

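The view shows the frame held near upright with the bar on top at (335,268), above the far berth. I'll lower it to 30 mm above the target and check it in numbers.

```bash

python3 -m jog '[{"tx":-0.001,"ty":-0.005,"tz":0.01,"rx":0,"ry":0,"rz":0},{"tx":-0.001,"ty":-0.009,"tz":0.018,"rx":0,"ry":0,"rz":0},{"tx":-0.001,"ty":-0.009,"tz":0.018,"rx":0,"ry":0,"rz":0},{"tx":0,"ty":-0.009,"tz":0.018,"rx":0,"ry":0,"rz":0},{"tx":0,"ty":-0.009,"tz":0.0166,"rx":0,"ry":0,"rz":0},{"tx":0,"ty":0,"tz":0,"rx":0,"ry":0,"rz":0},{"tx":0,"ty":0,"tz":0,"rx":0,"ry":0,"rz":0}]'
python3 - <<'E'
from h import *
o,A=stat()
bars(['side'],.0939+.03)
h=np.array([np.sin(np.radians(-12.9)),-np.cos(np.radians(-12.9)),0]); C=np.array([.5388,-.3523,0])
fz=A[:,1]; L=np.arccos(fz[2]); print('lean',np.degrees(L))
t=C+h*(.02*(1-np.cos(L))+.076*np.sin(L)); t[2]=.016+.02*np.sin(L)+.076*np.cos(L)
T=t+.0295*A[:,2]; print('target bar',t.round(4),'shift tool',(A.T@(T-o['tool_pos'])).round(4))
E
```

```text
t: 31.95
tool_pos: [0.5243, -0.4071, 0.1125]
eef_rot: [1.955, -0.0, -0.219]
ft_force: [0.5, -0.4, -2.6]
opening: 0.0218
finger_force: 29.7
TCP [ 0.5243 -0.4071  0.1125] bar [ 0.5302 -0.3804  0.1235] q [-0.15  0.54  1.65 -1.22  1.4   2.17] open 0.021839052121448637 t 31.95
[[0.976, -0.082, -0.201], [-0.217, -0.365, -0.905], [0.0, 0.927, -0.374]]
side [ 532.5 -382.5] [ 26.3 102.2] 77.3 [332. 325.]
side [ 401.7 -342.7] [27.7 95.8] 78.8 [248. 316.]
side [ 664.8 -284.4] [51.1 96.1] 58.9 [387. 272.]
lean 21.985474300657394
target bar [ 0.5321 -0.3815  0.094 ] shift tool [ 0.0021 -0.0272  0.0117]
```

The side camera puts the bar at (0.5325, -0.3825), matching the target to 1 mm. I'll lower it and feel for contact.

```bash

python3 -m jog '[{"tx":0,"ty":-0.009,"tz":0.0037,"rx":0,"ry":0,"rz":0},{"tx":0,"ty":-0.009,"tz":0.0037,"rx":0,"ry":0,"rz":0},{"tx":0,"ty":-0.006,"tz":0.0025,"rx":0,"ry":0,"rz":0},{"tx":0,"ty":0,"tz":0,"rx":0,"ry":0,"rz":0}]'
python3 -m jog '[{"tx":0,"ty":-0.002,"tz":0.0008,"rx":0,"ry":0,"rz":0},{"tx":0,"ty":0,"tz":0,"rx":0,"ry":0,"rz":0}]'
```

```text
t: 32.5
tool_pos: [0.5235, -0.407, 0.0852]
eef_rot: [1.955, 0.002, -0.219]
ft_force: [-0.3, 0.5, -2.9]
opening: 0.0222
finger_force: 29.7
t: 32.75
tool_pos: [0.5241, -0.4073, 0.0842]
eef_rot: [1.955, -0.0, -0.219]
ft_force: [0.6, 0.0, -2.8]
opening: 0.0214
finger_force: 29.7
```

```bash

python3 -m jog '[{"tx":0,"ty":-0.0015,"tz":0.0006,"rx":0,"ry":0,"rz":0},{"tx":0,"ty":0,"tz":0,"rx":0,"ry":0,"rz":0}]'
```

```text
t: 33.0
tool_pos: [0.5243, -0.4073, 0.0829]
eef_rot: [1.954, -0.001, -0.219]
ft_force: [0.5, -0.9, -2.3]
opening: 0.0218
finger_force: 29.7
```

```bash

python3 -m jog '[{"tx":0,"ty":-0.0018,"tz":0.0007,"rx":0,"ry":0,"rz":0},{"tx":0,"ty":0,"tz":0,"rx":0,"ry":0,"rz":0}]' | grep -E 'ft|tool'
```

```text
tool_pos: [0.5245, -0.4076, 0.0825]
ft_force: [-1.5, 2.1, 5.6]
```

```bash

python3 -m jog '[{"tx":0,"ty":-0.0018,"tz":0.0007,"rx":0,"ry":0,"rz":0},{"tx":0,"ty":0,"tz":0,"rx":0,"ry":0,"rz":0}]' | grep -E 'ft|tool'
```

```text
tool_pos: [0.5247, -0.4079, 0.0823]
ft_force: [-3.3, 3.4, 13.4]
```

The feet are on the blocks. I'll ease off, release, and withdraw horizontally.

```bash

python3 -m jog '[{"tx":0,"ty":0.0025,"tz":-0.001,"rx":0,"ry":0,"rz":0},{"tx":0,"ty":0,"tz":0,"rx":0,"ry":0,"rz":0}]' | grep -E 'ft|tool'
python3 -m jog '[{"tx":0,"ty":0,"tz":0,"rx":0,"ry":0,"rz":0},{"tx":0,"ty":0,"tz":0,"rx":0,"ry":0,"rz":0},{"tx":0,"ty":0,"tz":0,"rx":0,"ry":0,"rz":0},{"tx":0,"ty":0,"tz":0,"rx":0,"ry":0,"rz":0},{"tx":0,"ty":0,"tz":0,"rx":0,"ry":0,"rz":0}]' 0.5
python3 -c "
from h import *
bars(['side'],.103)"
python3 -m jog '[{"tx":0,"ty":-0.004,"tz":-0.0093,"rx":0,"ry":0,"rz":0},{"tx":0,"ty":-0.006,"tz":-0.015,"rx":0,"ry":0,"rz":0},{"tx":0,"ty":-0.006,"tz":-0.015,"rx":0,"ry":0,"rz":0},{"tx":0,"ty":-0.006,"tz":-0.015,"rx":0,"ry":0,"rz":0},{"tx":0,"ty":0.0278,"tz":-0.0112,"rx":0,"ry":0,"rz":0},{"tx":0,"ty":0.0463,"tz":-0.0189,"rx":0,"ry":0,"rz":0},{"tx":0,"ty":0.0463,"tz":-0.0189,"rx":0,"ry":0,"rz":0},{"tx":0,"ty":0,"tz":0,"rx":0,"ry":0,"rz":0}]'
python3 -c "
from h import *
bars(['side'],.103);stat()"
```

```text
tool_pos: [0.5244, -0.4075, 0.0825]
ft_force: [-0.4, 0.3, 5.3]
t: 34.38
tool_pos: [0.5239, -0.4071, 0.0811]
eef_rot: [1.955, 0.0, -0.219]
ft_force: [-0.4, 0.0, -2.0]
opening: 0.0463
finger_force: 0.4
side [ 567.9 -368.4] [29.  35.6] 74.6 [348. 322.]
side [ 507.3 -355.2] [29.7 42.1] 75.8 [312. 321.]
side [ 403.3 -325.9] [28.6 99.5] 79.1 [248. 316.]
side [ 676.7 -265.5] [ 53.3 100.1] 58.9 [387. 272.]
t: 35.42
tool_pos: [0.5396, -0.349, 0.2167]
eef_rot: [1.955, -0.009, -0.218]
ft_force: [0.3, 0.2, -2.3]
opening: 0.0459
finger_force: 1.3
side [ 403.3 -325.9] [28.7 99.5] 79.1 [248. 316.]
side [ 678.5 -267.8] [51.  96.7] 61.4 [388. 272.]
side [ 604.9 -169.5] [ 43.7 135.5] 80.5 [335. 243.]
TCP [ 0.5383 -0.3488  0.2132] bar [ 0.5442 -0.3221  0.2243] q [-0.06  0.4   1.62 -1.16  1.54  2.05] open 0.04637029952346887 t 35.475
[[0.976, -0.086, -0.199], [-0.216, -0.366, -0.905], [0.005, 0.927, -0.376]]
```

The frame came up again, with its bar hooked over the lower finger. It hangs close to upright, so I can set it down that way. First I'll locate it along the finger.

```bash
python3 - <<'E'
from h import *
o,A=stat()
for n in('side','wrist'):
    o,g=grab(n); hsv=cv2.cvtColor(g['frame'],cv2.COLOR_RGB2HSV); m=cv2.inRange(hsv,(105,150,60),(125,255,255))
    c,_=cv2.findContours(m,cv2.RETR_EXTERNAL,cv2.CHAIN_APPROX_NONE)
    for k in c:
        if cv2.contourArea(k)<60: continue
        r=cv2.minAreaRect(k); print(n,np.round(r[0]),np.round(r[1]),round(r[2],1))
        e,d=ray(o,g,[r[0]]); d=d[0]
        # intersect with bar-locus line: P = TCP -.011*ty - s*tz
        P0=o['tool_pos']-.011*A[:,1]; B=np.c_[d,A[:,2],A[:,0]]
        sol=np.linalg.solve(B,P0-e); print('   s',sol[1].round(4),'along x',-sol[2].round(4),'P',(e+d*sol[0]).round(4))
E
```

```text
TCP [ 0.5383 -0.3488  0.2132] bar [ 0.5442 -0.3221  0.2243] q [-0.06  0.4   1.62 -1.16  1.54  2.05] open 0.04637029952346887 t 35.475
[[0.976, -0.086, -0.199], [-0.216, -0.366, -0.905], [0.005, 0.927, -0.376]]
side [248. 316.] [58. 13.] 1.3
   s -0.0737 along x -0.129 P [ 0.3986 -0.3836  0.1747]
side [387. 272.] [51. 18.] 12.7
   s 0.003 along x 0.0825 P [ 0.6203 -0.3599  0.2046]
side [354. 243.] [14. 23.] 90.0
   s 0.0524 along x 0.0343 P [ 0.5831 -0.3048  0.2229]
side [320. 242.] [15. 37.] 90.0
   s 0.0513 along x -0.0207 P [ 0.5292 -0.2939  0.2222]
wrist [263. 358.] [35. 48.] 90.0
   s 0.0278 along x -0.0674 P [ 0.4778 -0.305   0.2109]
wrist [399. 256.] [38. 56.] 90.0
   s 0.2177 along x 0.0865 P [ 0.6659 -0.1664  0.283 ]
wrist [258. 242.] [128.  55.] 87.6
   s 0.0513 along x 0.0193 P [ 0.5671 -0.3025  0.2201]
wrist [529. 200.] [68. 74.] 6.2
   s 0.2045 along x 0.078 P [ 0.6549 -0.1766  0.2779]
```

Both views agree: the bar sits 27 mm behind the fingertips, close to centred. I'll lower it over the berth.

```bash

python3 -m jog '[{"tx":0,"ty":-0.0055,"tz":0.006,"rx":0,"ry":0,"rz":0},{"tx":0,"ty":-0.011,"tz":0.012,"rx":0,"ry":0,"rz":0},{"tx":-0.001,"ty":-0.011,"tz":0.012,"rx":0,"ry":0,"rz":0},{"tx":-0.001,"ty":-0.011,"tz":0.012,"rx":0,"ry":0,"rz":0},{"tx":0,"ty":-0.011,"tz":0.012,"rx":0,"ry":0,"rz":0},{"tx":0,"ty":-0.011,"tz":0.012,"rx":0,"ry":0,"rz":0},{"tx":0,"ty":-0.011,"tz":0.012,"rx":0,"ry":0,"rz":0},{"tx":0,"ty":-0.011,"tz":0.012,"rx":0,"ry":0,"rz":0},{"tx":0,"ty":-0.0055,"tz":0.006,"rx":0,"ry":0,"rz":0},{"tx":0,"ty":0,"tz":0,"rx":0,"ry":0,"rz":0}]'
python3 - <<'E'
from h import *
o,A=stat()
for n in('side','wrist'):
    o,g=grab(n); hsv=cv2.cvtColor(g['frame'],cv2.COLOR_RGB2HSV); m=cv2.inRange(hsv,(105,150,60),(125,255,255))
    c,_=cv2.findContours(m,cv2.RETR_EXTERNAL,cv2.CHAIN_APPROX_NONE)
    for k in c:
        if cv2.contourArea(k)<60: continue
        x,y,w,h=cv2.boundingRect(k)
        e,d=ray(o,g,[[x,y+h/2],[x+w,y+h/2]])
        P0=o['tool_pos']-.011*A[:,1]
        for dd in d:
            sol=np.linalg.solve(np.c_[dd,A[:,2],A[:,0]],P0-e); print(n,(x,y,w,h),'s',sol[1].round(4),'x',-sol[2].round(4),'P',(e+dd*sol[0]).round(4))
E
```

```text
t: 36.83
tool_pos: [0.5222, -0.4041, 0.093]
eef_rot: [1.955, 0.001, -0.219]
ft_force: [-0.0, 0.6, -2.4]
opening: 0.0469
finger_force: 1.4
TCP [ 0.5222 -0.4041  0.093 ] bar [ 0.5282 -0.3774  0.104 ] q [-0.15  0.57  1.65 -1.22  1.39  2.2 ] open 0.04686339188381009 t 36.825
[[0.976, -0.08, -0.202], [-0.218, -0.366, -0.905], [-0.001, 0.927, -0.375]]
side (337, 316, 21, 14) s 0.0449 x 0.0178 P [ 0.5496 -0.3633  0.0996]
side (337, 316, 21, 14) s 0.0462 x 0.0532 P [ 0.5844 -0.3698  0.1   ]
side (296, 314, 28, 14) s 0.0455 x -0.0512 P [ 0.4824 -0.3478  0.0999]
side (296, 314, 28, 14) s 0.0474 x -0.004 P [ 0.5288 -0.3563  0.1005]
side (219, 309, 59, 15) s 0.0472 x -0.1818 P [ 0.3552 -0.3178  0.1007]
side (219, 309, 59, 15) s 0.0519 x -0.0818 P [ 0.4538 -0.3353  0.1023]
side (363, 255, 52, 28) s 0.1452 x 0.0676 P [ 0.6184 -0.2834  0.1371]
side (363, 255, 52, 28) s 0.1488 x 0.162 P [ 0.7114 -0.3007  0.1383]
wrist (236, 340, 43, 36) s 0.1271 x 0.0185 P [ 0.5674 -0.289   0.1311]
wrist (236, 340, 43, 36) s -1.09 x -1.0368 P [-0.7088 -1.1606 -0.3235]
wrist (400, 244, 62, 31) s 0.2186 x 0.0867 P [ 0.6525 -0.2211  0.1653]
wrist (400, 244, 62, 31) s 0.2092 x 0.0824 P [ 0.6464 -0.2286  0.1618]
wrist (541, 189, 19, 57) s 0.2043 x 0.0782 P [ 0.6413 -0.2322  0.1599]
wrist (541, 189, 19, 57) s 0.2034 x 0.0779 P [ 0.6409 -0.2329  0.1596]
wrist (232, 179, 50, 127) s 0.125 x 0.0481 P [ 0.5959 -0.2973  0.1303]
wrist (232, 179, 50, 127) s 4.5046 x 1.7737 P [3.1659 3.2901 1.7685]
```

```bash

python3 -m jog '[{"tx":0.004,"ty":-0.0029,"tz":-0.0071,"rx":0,"ry":0,"rz":0},{"tx":0,"ty":-0.0037,"tz":0.0015,"rx":0,"ry":0,"rz":0},{"tx":0,"ty":0,"tz":0,"rx":0,"ry":0,"rz":0}]'|grep -E 'ft|tool'
python3 -m jog '[{"tx":0,"ty":-0.0028,"tz":0.0011,"rx":0,"ry":0,"rz":0},{"tx":0,"ty":0,"tz":0,"rx":0,"ry":0,"rz":0}]'|grep -E 'ft|tool'
python3 -m jog '[{"tx":0,"ty":-0.0028,"tz":0.0011,"rx":0,"ry":0,"rz":0},{"tx":0,"ty":0,"tz":0,"rx":0,"ry":0,"rz":0}]'|grep -E 'ft|tool|fin'
python3 -m jog '[{"tx":0,"ty":-0.0018,"tz":0.0007,"rx":0,"ry":0,"rz":0},{"tx":0,"ty":0,"tz":0,"rx":0,"ry":0,"rz":0}]'|grep -E 'ft|tool|fin'
```

```text
tool_pos: [0.5284, -0.397, 0.0894]
ft_force: [-0.8, -0.5, -3.0]
tool_pos: [0.5282, -0.3974, 0.0866]
ft_force: [-0.1, 0.8, -3.1]
tool_pos: [0.5283, -0.3973, 0.0837]
ft_force: [-0.2, 0.6, -0.8]
finger_force: 0.5
tool_pos: [0.5283, -0.3972, 0.0817]
ft_force: [-0.1, 1.1, -0.2]
finger_force: 0.4
```

```bash

python3 -m jog '[{"tx":0,"ty":-0.0019,"tz":0.0008,"rx":0,"ry":0,"rz":0},{"tx":0,"ty":0,"tz":0,"rx":0,"ry":0,"rz":0},{"tx":0,"ty":0,"tz":0,"rx":0,"ry":0,"rz":0}]' 0.6
python3 - <<'E'
from h import *
o,g=grab('side'); hsv=cv2.cvtColor(g['frame'],cv2.COLOR_RGB2HSV); m=cv2.inRange(hsv,(105,150,60),(125,255,255))
c,_=cv2.findContours(m,cv2.RETR_EXTERNAL,cv2.CHAIN_APPROX_NONE)
for k in c:
    if cv2.contourArea(k)<60: continue
    x,y,w,h=cv2.boundingRect(k); print((x,y,w,h),onz(o,g,[[x,y+h/2],[x+w,y+h/2]],.092).round(4).tolist())
E
```

```text
t: 38.42
tool_pos: [0.5282, -0.3973, 0.0796]
eef_rot: [1.955, 0.0, -0.219]
ft_force: [-0.2, 1.0, -1.3]
opening: 0.0559
finger_force: 0.4
(219, 309, 59, 15) [[0.3551, -0.3108, 0.092], [0.4555, -0.3273, 0.092]]
(339, 306, 19, 14) [[0.5618, -0.3377, 0.092], [0.5947, -0.3434, 0.092]]
(299, 303, 27, 16) [[0.4939, -0.3215, 0.092], [0.5406, -0.3295, 0.092]]
(363, 256, 52, 27) [[0.64, -0.2426, 0.092], [0.7418, -0.2601, 0.092]]
```

```bash
python3 - <<'E'
from h import *
import pickle
o,g0=pickle.load(open('side0.pkl','rb')); _,g=grab('side')
for nm,f in(('start',g0['frame']),('now',g['frame'])):
    v=cv2.cvtColor(f,cv2.COLOR_RGB2GRAY)
    print(nm); 
    for r in range(296,372,4): print(r,' '.join('%3d'%x for x in v[r,284:376:4]))
E
```

```text
start
296 136 142 142 139 140 142 141 137 140 139 135 139 138 136 138 137 138 136 137 137 138 138 136
300 137 138 140 138 142 140 141 140 140 140 140 141 142 136 140 138 141 139 139 141 138 136 139
304 136 138 141 139 141 142 146 142 139 139 141 137 138 139 141 139 139 139 141 138 141 140 136
308 139 137 142 139 143 141 143 142 139 141 139 137 140 142 138 140 140 140 142 139 141 138 141
312 142 136 144 143 141 145 143 142 143 143 138 141 141 139 139 139 139 140 141 141 140 141 140
316 141 142 141 140 115  77  82  82  86  86  93  91  98 106 107 110 114 114 117 135 139 141 136
320 142 139 139 142  88  74  76  77  77  79  77  76  79  72  76  76  76  73  75  82 139 140 138
324 138 141 141 141  62  53  59  50  60  59  64  64  66  68  69  70  66  75  71  72 141 138 138
328 140 138 140 140  70  37  35  35  37  32  39  36  32  38  38  39  36  31  34  61 139 138 140
332 158 139 152 146  66 136 141 138 138 137 136 128 124 124 120 121 121 103  43  97 141 140 140
336 168 103 171 170  68 108 128 130 125 133 133 132 131 131 132 128 150 109  54 116 140 140 139
340 167  93 171 148  65  92 105 113 11
[... 1857 characters left out ...]
  82 141 185 165 148 152 150
344 179 103 135 110 121  71  61  58  64  56  53  55  57  62  63  68  87  90 186 179 150 151 153
348 179 103 186 185 186  82  64  67  65  55  55  61  66  63  63  64  86 176 186 181 148 151 153
352 177 104 186 185 184 115  98  62  65  65  65 103 103  97  97  91  87 183 185 184 151 147 153
356 175 102 186 186 187 113 103  68  62  63  67 107 107 106 106 107  86 185 185 186 145 152 150
360 174  96 185 185 184 113 107  62  61  63  75 109 107 109 108 109  85 185 184 185 144 151 149
364  98  92 113 117 115 108 107  66  62  69 107 106 110 108 109 106  95 180 184 185 147 148 149
368 122  99  98  99  95  98  98  69  65  69 102 104 108 106 107 110 100  92  91  93 114 150 151
```

The whole frame is standing upright on the blocks, only about 20 mm too far toward +y. I'll lower the finger clear, withdraw along its axis, and check.

```bash

python3 -m jog '[{"tx":0,"ty":-0.0028,"tz":0.0011,"rx":0,"ry":0,"rz":0},{"tx":0,"ty":0,"tz":0,"rx":0,"ry":0,"rz":0},{"tx":0,"ty":-0.0015,"tz":-0.0085,"rx":0,"ry":0,"rz":0},{"tx":0,"ty":-0.0025,"tz":-0.0141,"rx":0,"ry":0,"rz":0},{"tx":0,"ty":-0.0025,"tz":-0.0141,"rx":0,"ry":0,"rz":0},{"tx":0,"ty":-0.0025,"tz":-0.0141,"rx":0,"ry":0,"rz":0},{"tx":0,"ty":-0.0025,"tz":-0.0141,"rx":0,"ry":0,"rz":0},{"tx":0,"ty":-0.001,"tz":-0.0056,"rx":0,"ry":0,"rz":0},{"tx":0,"ty":0,"tz":0,"rx":0,"ry":0,"rz":0}]'
python3 -c "
from h import *
bars(['side','top'],.1);stat()"
```

```text
t: 39.65
tool_pos: [0.5439, -0.3285, 0.0916]
eef_rot: [1.955, -0.0, -0.218]
ft_force: [-0.8, 0.3, -0.5]
opening: 0.0561
finger_force: 0.0
side [ 403.5 -323.4] [ 28.8 100. ] 79.1 [248. 316.]
side [ 542.2 -334.6] [ 32.4 101.2] 75.9 [328. 310.]
side [ 678.4 -262.7] [ 53.4 100.7] 58.9 [387. 272.]
top [ 403.3 -315.1] [20.6 99.5] 78.1 [393. 247.]
top [ 541.2 -327.2] [ 20.3 101.5] 78.1 [396. 196.]
TCP [ 0.5433 -0.3291  0.0913] bar [ 0.5493 -0.3024  0.1024] q [-0.03  0.62  1.59 -1.15  1.49  2.22] open 0.055853810170135805 t 39.75
[[0.976, -0.081, -0.202], [-0.217, -0.366, -0.905], [-0.0, 0.927, -0.375]]
```

The frame is free and standing, with its bar at (0.541, -0.328). I'll untilt above it and regrip properly from above.

```bash

python3 -m jog '[{"tx":0,"ty":0.0463,"tz":-0.0189,"rx":0,"ry":0,"rz":0},{"tx":0,"ty":0.0463,"tz":-0.0189,"rx":0,"ry":0,"rz":0},{"tx":0,"ty":0,"tz":0,"rx":9.7,"ry":0,"rz":0},{"tx":0,"ty":0,"tz":0,"rx":9.7,"ry":0,"rz":0},{"tx":0,"ty":0,"tz":0,"rx":9.7,"ry":0,"rz":0},{"tx":0,"ty":0,"tz":0,"rx":9.7,"ry":0,"rz":0},{"tx":0,"ty":0,"tz":0,"rx":9.7,"ry":0,"rz":0},{"tx":0,"ty":0,"tz":0,"rx":9.7,"ry":0,"rz":0},{"tx":0,"ty":0,"tz":0,"rx":9.7,"ry":0,"rz":0},{"tx":0,"ty":0,"tz":0,"rx":0,"ry":0,"rz":0}]'
python3 -c "
from h import *
stat();go(.5415,-.3285,.0485,-12)"
```

```text
t: 41.0
tool_pos: [0.5418, -0.3325, 0.1916]
eef_rot: [3.14, -0.0, -0.226]
ft_force: [-0.5, -1.0, 0.2]
opening: 0.0557
finger_force: 0.0
TCP [ 0.5418 -0.3325  0.1916] bar [ 0.5418 -0.3324  0.2211] q [-0.63  0.23  1.38 -0.    1.53  1.17] open 0.05567821295840504 t 41.0
[[0.975, -0.224, -0.0], [-0.224, -0.975, -0.001], [0.0, 0.001, -1.0]]
pos [ 0.5418 -0.3325  0.1916] yaw -12.93 | turn first [ 0.07 -0.   -0.93] | then shift(m) [-0.0011 -0.0038  0.1431] F [-0.49 -0.99  0.25] t 41.0
```

```bash

python3 -m jog '[{"tx":-0.001,"ty":-0.004,"tz":0.03,"rx":0,"ry":0,"rz":-0.9},{"tx":0,"ty":0,"tz":0.05,"rx":0,"ry":0,"rz":0},{"tx":0,"ty":0,"tz":0.045,"rx":0,"ry":0,"rz":0},{"tx":0,"ty":0,"tz":0.018,"rx":0,"ry":0,"rz":0},{"tx":0,"ty":0,"tz":0,"rx":0,"ry":0,"rz":0}]' 0.4 | grep -E 'tool|ft|op'
python3 -m jog '[{"tx":0,"ty":0,"tz":0,"rx":0,"ry":0,"rz":0},{"tx":0,"ty":0,"tz":0,"rx":0,"ry":0,"rz":0},{"tx":0,"ty":0,"tz":0,"rx":0,"ry":0,"rz":0}]' 0
python3 -c "
from h import *
stat();go(.526,-.07,.13,0)"
```

```text
tool_pos: [0.5426, -0.3235, 0.0473]
ft_force: [-0.3, -0.5, 0.7]
opening: 0.0373
t: 42.0
tool_pos: [0.5447, -0.3258, 0.0508]
eef_rot: [3.138, -0.003, -0.204]
ft_force: [-0.3, -1.1, 6.7]
opening: 0.0198
finger_force: 30.0
TCP [ 0.5447 -0.3258  0.0508] bar [ 0.5447 -0.3257  0.0803] q [-0.62  0.32  1.53 -0.    1.28  1.16] open 0.019771070340572596 t 42.0
[[0.979, -0.202, 0.003], [-0.202, -0.979, -0.004], [0.003, 0.004, -1.0]]
pos [ 0.5447 -0.3258  0.0508] yaw -11.66 | turn first [  0.22  -0.17 -11.66] | then shift(m) [-0.0187 -0.2558 -0.0792] F [-0.34 -1.13  6.66] t 42.0
```

A proper flat grip this time (19.8 mm). Next I'll carry it to the board with a ramped speed.

```bash

python3 -m jog '[{"tx":0,"ty":0,"tz":-0.015,"rx":0,"ry":0,"rz":0},{"tx":0,"ty":0,"tz":-0.025,"rx":0,"ry":0,"rz":0},{"tx":0,"ty":0,"tz":-0.025,"rx":0,"ry":0,"rz":-3},{"tx":0,"ty":-0.02,"tz":0,"rx":0,"ry":0,"rz":-4},{"tx":0,"ty":-0.035,"tz":0,"rx":0,"ry":0,"rz":-4.6},{"tx":0,"ty":-0.045,"tz":0,"rx":0,"ry":0,"rz":0},{"tx":0,"ty":-0.045,"tz":0,"rx":0,"ry":0,"rz":0},{"tx":0,"ty":-0.045,"tz":0.01,"rx":0,"ry":0,"rz":0},{"tx":-0.01,"ty":-0.035,"tz":0.015,"rx":0,"ry":0,"rz":0},{"tx":-0.005,"ty":-0.02,"tz":0.013,"rx":0,"ry":0,"rz":0}]'
python3 -m jog '[{"tx":0,"ty":0,"tz":0,"rx":0,"ry":0,"rz":0},{"tx":0,"ty":0,"tz":0,"rx":0,"ry":0,"rz":0}]'
python3 -c "
from h import *
go(.526,-.07,.07,0)"
```

```text
t: 43.25
tool_pos: [0.5337, -0.0783, 0.0748]
eef_rot: [3.14, 0.001, 0.0]
ft_force: [0.3, 0.2, -2.6]
opening: 0.0197
finger_force: 30.0
t: 43.5
tool_pos: [0.535, -0.0809, 0.0757]
eef_rot: [3.139, -0.0, -0.001]
ft_force: [-0.5, -0.0, -3.2]
opening: 0.0198
finger_force: 30.0
pos [ 0.535  -0.0809  0.0757] yaw -0.07 | turn first [ 0.14 -0.02 -0.07] | then shift(m) [-0.009  -0.0109  0.0057] F [-0.53 -0.01 -3.15] t 43.5
```

```bash

python3 -m jog '[{"tx":0,"ty":0,"tz":0.005,"rx":0,"ry":0,"rz":0},{"tx":0,"ty":0,"tz":0,"rx":0,"ry":0,"rz":0}]' | grep -E 'tool|ft'
python3 -m jog '[{"tx":0,"ty":0,"tz":0.002,"rx":0,"ry":0,"rz":0},{"tx":0,"ty":0,"tz":0,"rx":0,"ry":0,"rz":0}]' | grep -E 'tool|ft'
python3 -m jog '[{"tx":0,"ty":0,"tz":0.002,"rx":0,"ry":0,"rz":0},{"tx":0,"ty":0,"tz":0,"rx":0,"ry":0,"rz":0}]' | grep -E 'tool|ft'
```

```text
tool_pos: [0.5344, -0.0807, 0.0698]
ft_force: [0.3, 0.3, -3.3]
tool_pos: [0.5343, -0.0801, 0.0679]
ft_force: [-0.3, -0.2, -3.0]
tool_pos: [0.5347, -0.08, 0.0663]
ft_force: [-0.2, -0.8, -0.4]
```

Contact is at TCP z ≈ 66.5 mm. I'll press and start rolling toward +y.

```bash

python3 -m jog '[{"tx":0,"ty":0,"tz":0.0015,"rx":0,"ry":0,"rz":0},{"tx":0,"ty":0,"tz":0,"rx":0,"ry":0,"rz":0}]' | grep -E 'tool|ft'
python3 -m jog '[{"tx":0,"ty":-0.008,"tz":0,"rx":0,"ry":0,"rz":0}]' | grep -E 'tool|ft'
```

```text
tool_pos: [0.5351, -0.0802, 0.0662]
ft_force: [-4.1, -1.2, 9.3]
tool_pos: [0.5356, -0.0735, 0.0668]
ft_force: [-5.1, -4.3, 15.6]
```

```bash

python3 -m jog '[{"tx":0,"ty":-0.008,"tz":0,"rx":0,"ry":0,"rz":0}]' | grep -E 'tool|ft'
```

```text
tool_pos: [0.5358, -0.0655, 0.0674]
ft_force: [-7.6, -4.8, 18.5]
```

The frame is lifting already. I'll ease off while rolling on.

```bash

python3 -m jog '[{"tx":0,"ty":-0.008,"tz":-0.0018,"rx":0,"ry":0,"rz":0}]' | grep -E 'tool|ft'
```

```text
tool_pos: [0.5353, -0.0568, 0.0681]
ft_force: [-0.8, -2.9, 0.3]
```

```bash

python3 -m jog '[{"tx":0,"ty":-0.008,"tz":-0.0006,"rx":0,"ry":0,"rz":0}]' | grep -E 'tool|ft'
```

```text
tool_pos: [0.5354, -0.0482, 0.0681]
ft_force: [-0.5, -2.0, 3.9]
```

```bash

python3 -m jog '[{"tx":0,"ty":-0.008,"tz":-0.0004,"rx":0,"ry":0,"rz":0}]' | grep -E 'tool|ft'
```

```text
tool_pos: [0.5352, -0.0398, 0.0679]
ft_force: [1.0, -0.8, 1.2]
```

```bash

python3 -m jog '[{"tx":0,"ty":-0.008,"tz":0,"rx":0,"ry":0,"rz":0}]' | grep -E 'tool|ft'
```

```text
tool_pos: [0.5349, -0.0315, 0.0674]
ft_force: [1.6, -2.6, 1.6]
```

```bash

python3 -m jog '[{"tx":0,"ty":-0.008,"tz":0.0013,"rx":0,"ry":0,"rz":0}]' | grep -E 'tool|ft'
```

```text
tool_pos: [0.535, -0.0234, 0.0665]
ft_force: [-0.0, -0.8, 8.7]
```

```bash

python3 -m jog '[{"tx":0,"ty":-0.008,"tz":0.0009,"rx":0,"ry":0,"rz":0}]' | grep -E 'tool|ft'
```

```text
tool_pos: [0.535, -0.0154, 0.0655]
ft_force: [-0.4, -1.2, 6.0]
```

```bash

python3 -m jog '[{"tx":0,"ty":-0.008,"tz":0.0008,"rx":0,"ry":0,"rz":0}]' | grep -E 'tool|ft'
```

```text
tool_pos: [0.535, -0.0074, 0.0646]
ft_force: [1.0, -2.8, 5.4]
```

This one clearly wobbles (68.1 down to 64.6 mm). I'll finish the full turn.

```bash

python3 -m jog '[{"tx":0,"ty":-0.008,"tz":0.0005,"rx":0,"ry":0,"rz":0}]' | grep -E 'tool|ft'
python3 -m jog '[{"tx":0,"ty":-0.008,"tz":0.0001,"rx":0,"ry":0,"rz":0}]' | grep -E 'tool|ft'
```

```text
tool_pos: [0.5349, 0.0005, 0.0639]
ft_force: [1.8, -2.4, 4.2]
tool_pos: [0.5349, 0.0085, 0.0637]
ft_force: [2.6, -3.3, 3.3]
```

```bash

python3 -m jog '[{"tx":0,"ty":-0.008,"tz":-0.0002,"rx":0,"ry":0,"rz":0}]' | grep -E 'tool|ft'
```

```text
tool_pos: [0.5348, 0.0164, 0.064]
ft_force: [1.9, -2.8, 5.5]
```

```bash

python3 -m jog '[{"tx":0,"ty":-0.008,"tz":-0.0006,"rx":0,"ry":0,"rz":0}]' | grep -E 'tool|ft'
python3 -m jog '[{"tx":0,"ty":-0.008,"tz":-0.0008,"rx":0,"ry":0,"rz":0}]' | grep -E 'tool|ft'
```

```text
tool_pos: [0.5349, 0.0244, 0.0647]
ft_force: [1.0, -3.8, 5.5]
tool_pos: [0.5349, 0.0323, 0.0656]
ft_force: [2.0, -3.6, 7.3]
```

```bash

python3 -m jog '[{"tx":0,"ty":-0.008,"tz":-0.0008,"rx":0,"ry":0,"rz":0},{"tx":0,"ty":-0.008,"tz":-0.0008,"rx":0,"ry":0,"rz":0},{"tx":0,"ty":0,"tz":0,"rx":0,"ry":0,"rz":0}]' | grep -E 'tool|ft'
python3 -c "
from h import *
go(.453,.388,.15,0)"
```

```text
tool_pos: [0.535, 0.0492, 0.0675]
ft_force: [0.9, -0.1, 7.2]
pos [0.535  0.0492 0.0675] yaw -0.02 | turn first [ 0.05 -0.04 -0.02] | then shift(m) [-0.082  -0.3388 -0.0825] F [ 0.88 -0.1   7.21] t 46.625
```

The first roller has been rolled about 7.2 rad under press. The far roller is the wobbler, so it goes into the red tub.

```bash

python3 -m jog '[{"tx":0,"ty":0,"tz":-0.025,"rx":0,"ry":0,"rz":0},{"tx":0,"ty":-0.02,"tz":-0.03,"rx":0,"ry":0,"rz":0},{"tx":-0.01,"ty":-0.035,"tz":-0.01,"rx":0,"ry":0,"rz":0},{"tx":-0.012,"ty":-0.047,"tz":0,"rx":0,"ry":0,"rz":0},{"tx":-0.012,"ty":-0.047,"tz":0,"rx":0,"ry":0,"rz":0},{"tx":-0.012,"ty":-0.047,"tz":0,"rx":0,"ry":0,"rz":0},{"tx":-0.012,"ty":-0.047,"tz":0,"rx":0,"ry":0,"rz":0},{"tx":-0.012,"ty":-0.047,"tz":0,"rx":0,"ry":0,"rz":0},{"tx":-0.012,"ty":-0.035,"tz":0,"rx":0,"ry":0,"rz":0},{"tx":0,"ty":-0.016,"tz":0,"rx":0,"ry":0,"rz":0}]'
python3 -c "
from h import *
go(.453,.388,.055,0)"
```

```text
t: 47.88
tool_pos: [0.4499, 0.3907, 0.1292]
eef_rot: [3.138, 0.005, 0.002]
ft_force: [0.6, -0.5, -3.5]
opening: 0.0199
finger_force: 30.0
pos [0.4499 0.3907 0.1292] yaw 0.1 | turn first [0.19 0.26 0.1 ] | then shift(m) [0.0031 0.0027 0.0742] F [ 0.61 -0.49 -3.51] t 47.875
```

```bash

python3 -m jog '[{"tx":0.003,"ty":0.003,"tz":0.03,"rx":0,"ry":0,"rz":0},{"tx":0,"ty":0,"tz":0.03,"rx":0,"ry":0,"rz":0},{"tx":0,"ty":0,"tz":0.019,"rx":0,"ry":0,"rz":0},{"tx":0,"ty":0,"tz":0,"rx":0,"ry":0,"rz":0}]' | grep -E 'tool|ft'
python3 -m jog '[{"tx":0,"ty":0,"tz":0,"rx":0,"ry":0,"rz":0},{"tx":0,"ty":0,"tz":0,"rx":0,"ry":0,"rz":0},{"tx":0,"ty":0,"tz":0,"rx":0,"ry":0,"rz":0},{"tx":0,"ty":0,"tz":-0.02,"rx":0,"ry":0,"rz":0},{"tx":0,"ty":0,"tz":-0.06,"rx":0,"ry":0,"rz":0},{"tx":0,"ty":0,"tz":-0.03,"rx":0,"ry":0,"rz":0}]' 0.6
python3 -c "
from h import *
o,g=grab('top')
bars(['top'],.06)
go(.4035,-.316,.16,-12)"
```

```text
tool_pos: [0.4549, 0.3851, 0.0505]
ft_force: [0.2, 0.2, -1.8]
t: 49.12
tool_pos: [0.4574, 0.3875, 0.1679]
eef_rot: [-3.14, -0.005, -0.001]
ft_force: [0.3, -0.6, 0.5]
opening: 0.0556
finger_force: 0.0
top [ 404.5 -323.8] [ 21.4 102.3] 78.1 [393. 247.]
top [456.8 327.3] [99.2 23. ] 0.2 [163. 232.]
pos [0.4588 0.3884 0.1696] yaw -0.05 | turn first [-0.29 -0.43 11.96] | then shift(m) [0.0924 0.7005 0.0096] F [1.03 0.43 1.16] t 49.225
```

The wobbler is in the tub. Now for the near roller.

```bash

python3 -m jog '[{"tx":0,"ty":0,"tz":0,"rx":0,"ry":0,"rz":10.6},{"tx":0.007,"ty":0.057,"tz":0,"rx":0,"ry":0,"rz":1.3},{"tx":0.0075,"ty":0.0585,"tz":0,"rx":0,"ry":0,"rz":0},{"tx":0.0075,"ty":0.0585,"tz":0,"rx":0,"ry":0,"rz":0},{"tx":0.0075,"ty":0.0585,"tz":0,"rx":0,"ry":0,"rz":0},{"tx":0.0075,"ty":0.0585,"tz":0,"rx":0,"ry":0,"rz":0},{"tx":0.0075,"ty":0.0585,"tz":0,"rx":0,"ry":0,"rz":0},{"tx":0.0075,"ty":0.0585,"tz":0,"rx":0,"ry":0,"rz":0},{"tx":0.0075,"ty":0.0585,"tz":0,"rx":0,"ry":0,"rz":0},{"tx":0.0075,"ty":0.0585,"tz":0,"rx":0,"ry":0,"rz":0}]' 0.5
python3 -m jog '[{"tx":0.0075,"ty":0.0585,"tz":0,"rx":0,"ry":0,"rz":0},{"tx":0.008,"ty":0.0585,"tz":0.01,"rx":0,"ry":0,"rz":0},{"tx":0.008,"ty":0.05,"tz":0.02,"rx":0,"ry":0,"rz":0},{"tx":0,"ty":0,"tz":0,"rx":0,"ry":0,"rz":0},{"tx":0,"ty":0,"tz":0,"rx":0,"ry":0,"rz":0}]'
python3 -c "
from h import *
go(.4035,-.316,.0485,-12)"
```

```text
t: 50.48
tool_pos: [0.4135, -0.1431, 0.1636]
eef_rot: [3.14, -0.001, -0.209]
ft_force: [1.8, 1.1, -0.1]
opening: 0.0465
finger_force: 0.0
t: 51.1
tool_pos: [0.4022, -0.3091, 0.1335]
eef_rot: [3.141, 0.001, -0.209]
ft_force: [1.1, 0.8, -0.2]
opening: 0.0465
finger_force: 0.0
pos [ 0.4022 -0.3091  0.1335] yaw -11.99 | turn first [0.05 0.03 0.01] | then shift(m) [0.0027 0.0065 0.085 ] F [ 1.1   0.75 -0.16] t 51.1
```

```bash

python3 -m jog '[{"tx":0.0027,"ty":0.0065,"tz":0.035,"rx":0,"ry":0,"rz":0},{"tx":0,"ty":0,"tz":0.035,"rx":0,"ry":0,"rz":0},{"tx":0,"ty":0,"tz":0.015,"rx":0,"ry":0,"rz":0},{"tx":0,"ty":0,"tz":0,"rx":0,"ry":0,"rz":0}]' | grep -E 'tool|ft'
python3 -m jog '[{"tx":0,"ty":0,"tz":0,"rx":0,"ry":0,"rz":0},{"tx":0,"ty":0,"tz":0,"rx":0,"ry":0,"rz":0},{"tx":0,"ty":0,"tz":0,"rx":0,"ry":0,"rz":0},{"tx":0,"ty":0,"tz":0,"rx":0,"ry":0,"rz":0}]' 0
python3 -c "
from h import *
go(.526,-.08,.075,0)"
```

```text
tool_pos: [0.4037, -0.3154, 0.0483]
ft_force: [0.1, -0.3, 0.2]
t: 52.1
tool_pos: [0.4042, -0.3171, 0.0493]
eef_rot: [3.139, -0.001, -0.209]
ft_force: [-0.5, 1.5, 5.6]
opening: 0.02
finger_force: 30.0
pos [ 0.4042 -0.3171  0.0493] yaw -11.96 | turn first [  0.14  -0.05 -11.96] | then shift(m) [ 0.1218 -0.2371 -0.0257] F [-0.54  1.54  5.6 ] t 52.1
```

```bash

python3 -m jog '[{"tx":0,"ty":0,"tz":-0.02,"rx":0,"ry":0,"rz":0},{"tx":0,"ty":0,"tz":-0.03,"rx":0,"ry":0,"rz":-3},{"tx":0.008,"ty":-0.016,"tz":-0.01,"rx":0,"ry":0,"rz":-4},{"tx":0.018,"ty":-0.035,"tz":0,"rx":0,"ry":0,"rz":-5},{"tx":0.023,"ty":-0.044,"tz":0,"rx":0,"ry":0,"rz":0},{"tx":0.023,"ty":-0.044,"tz":0,"rx":0,"ry":0,"rz":0},{"tx":0.023,"ty":-0.044,"tz":0.01,"rx":0,"ry":0,"rz":0},{"tx":0.015,"ty":-0.034,"tz":0.015,"rx":0,"ry":0,"rz":0},{"tx":0.01,"ty":-0.018,"tz":0.013,"rx":0,"ry":0,"rz":0},{"tx":0,"ty":0,"tz":0,"rx":0,"ry":0,"rz":0}]'
python3 -m jog '[{"tx":0,"ty":0,"tz":0,"rx":0,"ry":0,"rz":0}]'|grep -E 'tool|ft'
```

```text
t: 53.35
tool_pos: [0.5275, -0.0819, 0.0674]
eef_rot: [3.141, 0.005, 0.005]
ft_force: [-1.4, -0.6, -3.3]
opening: 0.0196
finger_force: 30.0
tool_pos: [0.5284, -0.0845, 0.0696]
ft_force: [0.1, 0.0, -2.9]
```

```bash

python3 -m jog '[{"tx":0,"ty":0,"tz":0.0035,"rx":0,"ry":0,"rz":0},{"tx":0,"ty":0,"tz":0,"rx":0,"ry":0,"rz":0}]'|grep -E 'tool|ft'
python3 -m jog '[{"tx":0,"ty":0,"tz":0.0015,"rx":0,"ry":0,"rz":0},{"tx":0,"ty":0,"tz":0,"rx":0,"ry":0,"rz":0}]'|grep -E 'tool|ft'
```

```text
tool_pos: [0.5287, -0.0853, 0.0665]
ft_force: [0.0, 0.4, -3.0]
tool_pos: [0.5288, -0.0849, 0.065]
ft_force: [-0.8, 0.4, -3.4]
```

```bash

python3 -m jog '[{"tx":0,"ty":0,"tz":0.0017,"rx":0,"ry":0,"rz":0},{"tx":0,"ty":0,"tz":0,"rx":0,"ry":0,"rz":0}]'|grep -E 'tool|ft'
```

```text
tool_pos: [0.5293, -0.0849, 0.0643]
ft_force: [-3.0, 0.4, 4.6]
```

Pressed at about 7.6 N. Now to roll.

```bash

python3 -m jog '[{"tx":0,"ty":-0.009,"tz":0,"rx":0,"ry":0,"rz":0}]' | grep -E 'tool|ft'
python3 -m jog '[{"tx":0,"ty":-0.009,"tz":0,"rx":0,"ry":0,"rz":0}]' | grep -E 'tool|ft'
```

```text
tool_pos: [0.5295, -0.0765, 0.0642]
ft_force: [-2.6, -1.8, 6.6]
tool_pos: [0.5295, -0.0668, 0.0642]
ft_force: [-3.6, -3.0, 6.9]
```

```bash

python3 -m jog '[{"tx":0,"ty":-0.009,"tz":0,"rx":0,"ry":0,"rz":0}]' | grep -E 'tool|ft'
python3 -m jog '[{"tx":0,"ty":-0.009,"tz":0,"rx":0,"ry":0,"rz":0}]' | grep -E 'tool|ft'
```

```text
tool_pos: [0.5295, -0.0576, 0.0643]
ft_force: [-3.1, -3.2, 6.3]
tool_pos: [0.5295, -0.0485, 0.0642]
ft_force: [-2.5, -1.6, 6.2]
```

It runs true: z has stayed constant within 0.1 mm. I'll finish the turn.

```bash

python3 -m jog '[{"tx":0,"ty":-0.01,"tz":0,"rx":0,"ry":0,"rz":0},{"tx":0,"ty":-0.01,"tz":0,"rx":0,"ry":0,"rz":0}]' | grep -E 'tool|ft'
python3 -m jog '[{"tx":0,"ty":-0.01,"tz":0,"rx":0,"ry":0,"rz":0},{"tx":0,"ty":-0.01,"tz":0,"rx":0,"ry":0,"rz":0}]' | grep -E 'tool|ft'
python3 -m jog '[{"tx":0,"ty":-0.01,"tz":0,"rx":0,"ry":0,"rz":0},{"tx":0,"ty":-0.01,"tz":0,"rx":0,"ry":0,"rz":0}]' | grep -E 'tool|ft'
python3 -m jog '[{"tx":0,"ty":-0.01,"tz":0,"rx":0,"ry":0,"rz":0},{"tx":0,"ty":-0.01,"tz":0,"rx":0,"ry":0,"rz":0}]' | grep -E 'tool|ft'
python3 -m jog '[{"tx":0,"ty":-0.008,"tz":0,"rx":0,"ry":0,"rz":0},{"tx":0,"ty":0,"tz":0,"rx":0,"ry":0,"rz":0}]'
python3 -c "
from h import *
go(.4023,-.321,.12,-12.9)"
```

```text
tool_pos: [0.5295, -0.0285, 0.0642]
ft_force: [-2.0, -3.5, 6.4]
tool_pos: [0.5295, -0.0084, 0.0643]
ft_force: [-2.8, -2.6, 7.0]
tool_pos: [0.5295, 0.0116, 0.0642]
ft_force: [-2.4, -1.9, 7.2]
tool_pos: [0.5294, 0.0317, 0.0642]
ft_force: [-3.3, -2.7, 7.4]
t: 55.98
tool_pos: [0.5294, 0.0405, 0.0642]
eef_rot: [3.14, -0.001, 0.002]
ft_force: [-2.6, 0.2, 7.6]
opening: 0.0199
finger_force: 30.0
pos [0.5294 0.0405 0.0642] yaw 0.09 | turn first [ 0.06 -0.08 12.99] | then shift(m) [-0.0432  0.3807 -0.0558] F [-2.61  0.15  7.58] t 55.975
```

The turn is complete (about 7 rad, flat). This is the true one, so back to the near berth with it.

```bash

python3 -m jog '[{"tx":0,"ty":0,"tz":-0.025,"rx":0,"ry":0,"rz":0},{"tx":0,"ty":0,"tz":-0.03,"rx":0,"ry":0,"rz":6},{"tx":0,"ty":0.01,"tz":0,"rx":0,"ry":0,"rz":7},{"tx":-0.003,"ty":0.03,"tz":0,"rx":0,"ry":0,"rz":0},{"tx":-0.005,"ty":0.045,"tz":0,"rx":0,"ry":0,"rz":0},{"tx":-0.006,"ty":0.05,"tz":0,"rx":0,"ry":0,"rz":0},{"tx":-0.006,"ty":0.05,"tz":0,"rx":0,"ry":0,"rz":0},{"tx":-0.006,"ty":0.05,"tz":0,"rx":0,"ry":0,"rz":0},{"tx":-0.006,"ty":0.05,"tz":0,"rx":0,"ry":0,"rz":0},{"tx":-0.006,"ty":0.045,"tz":0,"rx":0,"ry":0,"rz":0}]'
python3 -m jog '[{"tx":-0.005,"ty":0.03,"tz":0,"rx":0,"ry":0,"rz":0},{"tx":0,"ty":0.015,"tz":0,"rx":0,"ry":0,"rz":0},{"tx":0,"ty":0,"tz":0,"rx":0,"ry":0,"rz":0}]'
python3 -c "
from h import *
go(.4023,-.321,.0485,-12.9)
bars(['side'],.092+.07)"
```

```text
t: 57.22
tool_pos: [0.4184, -0.2748, 0.1182]
eef_rot: [3.14, -0.0, -0.226]
ft_force: [1.4, -0.5, -2.5]
opening: 0.0196
finger_force: 30.0
t: 57.6
tool_pos: [0.4042, -0.3165, 0.1184]
eef_rot: [3.14, 0.0, -0.227]
ft_force: [-0.1, -0.1, -3.2]
opening: 0.0198
finger_force: 30.0
pos [ 0.4042 -0.3165  0.1184] yaw -13.01 | turn first [ 0.06  0.01 -0.11] | then shift(m) [-0.0008  0.0048  0.0699] F [-0.13 -0.07 -3.23] t 57.6
side [ 443.8 -326.5] [28.  21.3] 80.6 [271. 289.]
side [ 643.4 -319.1] [47.5 89.5] 58.9 [387. 272.]
```

```bash

python3 -m jog '[{"tx":-0.001,"ty":0.005,"tz":0.025,"rx":0,"ry":0,"rz":0},{"tx":0,"ty":0,"tz":0.025,"rx":0,"ry":0,"rz":0},{"tx":0,"ty":0,"tz":0.015,"rx":0,"ry":0,"rz":0},{"tx":0,"ty":0,"tz":0,"rx":0,"ry":0,"rz":0}]'|grep -E 'tool|ft'
python3 -m jog '[{"tx":0,"ty":0,"tz":0.003,"rx":0,"ry":0,"rz":0},{"tx":0,"ty":0,"tz":0,"rx":0,"ry":0,"rz":0}]'|grep -E 'tool|ft'
python3 -m jog '[{"tx":0,"ty":0,"tz":0.0015,"rx":0,"ry":0,"rz":0},{"tx":0,"ty":0,"tz":0,"rx":0,"ry":0,"rz":0}]'|grep -E 'tool|ft'
```

```text
tool_pos: [0.4016, -0.3197, 0.0525]
ft_force: [-0.5, 0.0, -3.7]
tool_pos: [0.4025, -0.3217, 0.0516]
ft_force: [0.2, 1.1, -3.4]
tool_pos: [0.402, -0.3215, 0.0494]
ft_force: [0.4, 0.2, -4.4]
```

```bash

python3 -m jog '[{"tx":0,"ty":0,"tz":0.0015,"rx":0,"ry":0,"rz":0},{"tx":0,"ty":0,"tz":0,"rx":0,"ry":0,"rz":0}]'|grep -E 'tool|ft'

```

```text
tool_pos: [0.4021, -0.3217, 0.0493]
ft_force: [-5.4, 4.9, 9.5]
```

On the blocks. Release, rise and check.

```bash

python3 -m jog '[{"tx":0,"ty":0,"tz":-0.001,"rx":0,"ry":0,"rz":0},{"tx":0,"ty":0,"tz":0,"rx":0,"ry":0,"rz":0}]'|grep -E 'ft'
python3 -m jog '[{"tx":0,"ty":0,"tz":0,"rx":0,"ry":0,"rz":0},{"tx":0,"ty":0,"tz":0,"rx":0,"ry":0,"rz":0},{"tx":0,"ty":0,"tz":0,"rx":0,"ry":0,"rz":0},{"tx":0,"ty":0,"tz":0,"rx":0,"ry":0,"rz":0},{"tx":0,"ty":0,"tz":-0.03,"rx":0,"ry":0,"rz":0},{"tx":0,"ty":0,"tz":-0.05,"rx":0,"ry":0,"rz":0},{"tx":0,"ty":0,"tz":-0.05,"rx":0,"ry":0,"rz":0},{"tx":0,"ty":0,"tz":0,"rx":0,"ry":0,"rz":0}]' 0.6
python3 - <<'E'
from h import *
bars(['side','top'],.1)
bars(['top'],.06)
o,g=grab('top'); hsv=cv2.cvtColor(g['frame'],cv2.COLOR_RGB2HSV); m=cv2.inRange(hsv,(0,150,60),(8,255,255))
c,_=cv2.findContours(m,cv2.RETR_EXTERNAL,cv2.CHAIN_APPROX_NONE)
for k in c:
    if cv2.contourArea(k)>200: P=onz(o,g,k.reshape(-1,2),.055); print('tub',cv2.minEnclosingCircle(P[:,:2].astype(np.float32)))
# non-red, non-blue inside the tub: roller+plates
cen=proj(o,g,[[.453,.388,.03]])[0]; mm=np.zeros(m.shape,np.uint8); cv2.circle(mm,tuple(int(x) for x in cen),26,255,-1)
q=((hsv[:,:,1]<80)&(mm>0)); ys,xs=np.nonzero(q); print('grey in tub',len(xs)); print(onz(o,g,np.c_[xs,ys],.03)[:,:2].mean(0),np.ptp(onz(o,g,np.c_[xs,ys],.03)[:,:2],axis=0))
E
```

```text
ft_force: [-1.5, 1.6, 3.2]
t: 60.15
tool_pos: [0.4044, -0.3234, 0.1842]
eef_rot: [3.135, -0.008, -0.226]
ft_force: [1.2, 0.1, -0.6]
opening: 0.0562
finger_force: 0.0
side [ 401.5 -328.7] [28.8 99. ] 78.4 [247. 318.]
side [ 678.4 -262.8] [ 53.6 100.7] 58.9 [387. 272.]
top [454.  317.3] [96.9 22.5] 2.0 [163. 232.]
top [456.7 325.8] [99.7 23.2] 2.3 [163. 232.]
tub ((0.19462856650352478, 0.2787203788757324), 0.08619793504476547)
tub ((0.4521409869194031, 0.389385849237442), 0.08581887930631638)
grey in tub 413
[0.45476727 0.36989314] [0.10949414 0.04743672]
```

The true roller stands within about 1 mm of the near berth's middle. The wobbler lies in the tub, and the tub hasn't moved. Handing in.

```bash
python3 -c "
from cell import ctrl
print(ctrl.job_done())"
```

```text
the job is handed in; nothing more can be done
None
```

I rolled both rollers a full turn on the board, stood the true one (from the near berth) back in the near berth, put the wobbling one (from the far berth, about 4 mm lift) in the red tub, and handed the job in at about 60 s; along the way I dropped the wobbling one once and recovered it, and I don't have the verdict.

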